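Load a soap refill cartridge into the clamp dock

TASK

Take the flat, box-shaped soap cartridge out of the wooden bin and set it down (do not drop it) upright on the floor of the dock, centred between the fixed jaw and the presser with its two broad faces towards them. Then, with the lever still up, push the carriage until the presser holds the cartridge snugly against the fixed jaw, gently and without crushing it, and flip the cam lever fully down to lock it. Leave the other toiletries where they are.

Things in the scene. Friction and masses are not known exactly. Their poses are not given: they have to be found in the camera images.
- cartridge: white box-shaped soap cartridge, 30 mm thick (its x), 60 mm wide (its y), 66 mm tall (z); about 0.2 kg; origin at the centre of its underside. It stands in one of the three compartments of the bin, which one varies, thickness across the bin's short side
- bin: fixed open wooden bin, 104 mm (x) by 232 mm (y) by 80 mm tall, walls and floor 4 mm; two dividers make a row of three compartments along y, each 96 mm (x) by 72 mm (y), centred at y = -76, 0, +76 mm; origin at the centre of its underside. The cartridge's top is 10 mm below the rim, with 6 mm beside its narrow ends: in here only its broad faces can be gripped
- jar: bystander: round jar, 54 mm across, 62 mm tall, in another compartment; origin at the centre of its underside
- tin: bystander: round bottle, 48 mm across, 66 mm tall, in another compartment; origin at the centre of its underside
- dock: fixed clamp dock: grey base plate 110 mm (x) by 180 mm (y), 8 mm thick, whose top is the dock's floor; origin at the centre of its underside. A black carriage slides along y, towards a fixed jaw at +y. A steel rail (x = 30 to 42 mm, y = -85 to 16 mm, 34 mm high) runs beside the carriage
- jaw (a point): foot of the fixed jaw's gripping face, on the dock's floor, axes as the dock's; the jaw, faced with firm rubber that yields a little, is 50 mm wide (x), 20 mm thick, 82 mm high above the counter. The bay before it is open at both x sides and at most 46 mm long (y), so the cartridge can be set in only with the fingers on its narrow ends (60 mm apart)
- bay (a point): point on the dock's floor (8 mm above the counter) midway between the fixed jaw and the presser when the carriage is fully back; axes as the dock's. The cartridge stands here with its x axis along the dock's y axis, either way round
- carriage: the black sliding carriage with its presser plate and the cam lever: block 44 mm wide (x), 82 mm long (y, from -70 to 12 mm), 10 to 36 mm above the counter; when fully back its origin and axes are the dock's
- slide (a joint): position of the carriage, 0 = fully back (bay 46 mm long), growing in m as it moves towards the jaw (bay = 46 mm less this). Slides stiffly, about 6 N.
- push (a point): centre of the carriage's flat rear face, 24 mm above the counter, the place to push it from; axes as the dock's (push towards +y)
- presser (a point): upright black plate on the front of the carriage: 50 mm wide (x), 12 mm thick, from 10 to 82 mm above the counter; this point is the bottom centre of its pressing face, axes as the dock's
- lever (a joint): cam lever on the carriage: 0 = upright (free), 1.6 rad = fully down, lying flat (locked; it clamps the carriage to the rail). The upright lever's tip tips over towards the dock's -x as the value grows. It takes some 5 to 10 N at the tip and stays where it is left
- pivot (a point): centre of the lever's hinge, 47 mm above the counter; the hinge axis is the dock's y axis; axes as the dock's
- lever_tip (a point): end of the lever, 66 mm from the pivot; the lever is a steel bar 16 mm wide (along the dock's y), 8 mm thick; z points along the bar away from the pivot
- soap: bystander: orange soap bar 85 x 55 x 26 mm on the counter; origin at the centre of its underside
- hairbrush: bystander: red hairbrush lying on the counter, about 185 mm long, 27 mm high
- sprayer: bystander: green spray bottle, 48 mm across, 148 mm tall
- tube: bystander: white tube standing on its cap, 46 mm across, 150 mm tall
- tumbler: bystander: white cup, 72 mm across, 100 mm tall
Not all that is in view belongs to the job. What is shaped like the cartridge but green is not meant.

How it is judged:
By the outcome, as a careful person would: the job done as asked, in the order asked, and still so for the second after the job is handed in, with the robot touching nothing.
It also fails if it takes over 72 s, if anything falls off the work surface, if the arm or the gripper's body presses on something with over 40 N, if the wrist force passes 120 N, or if a joint passes its speed limit or range.

ROBOT

A 6-joint arm with a two-finger parallel gripper is mounted at the origin on the work surface. World frame = base frame: x ahead of the robot, y to its left, z up, the work surface at z = 0. Lengths are in m, angles in degrees, forces in N, time in s.
With the tool pointing down it reaches from about 0.4 to 0.825 m from the base axis. Payload 7 kg.
Tool frame: the origin (TCP) lies on the centre line of the jaws, within the pads' length; the fingertips stand 19 mm ahead of it and the grasp point (between the pads) is the TCP; z points along the fingers, y is the line along which they close (so a half turn about z gives the same grasp; the last joint's range is limited). The gripper opens to 88 mm and grips with 3 to 60 N. Pads are 19 mm wide; open, the fingers measure 130 mm over their backs; the gripper's body (78 mm by 193 mm) begins 47 mm behind the grasp point.
Start: joints at [-58.722, 20.546, 0.682, 0, -70.136, -16.507], TCP at [0.172, -0.653, 0.246] pointing down, gripper open.
Joint ranges: [-176.03, 176.03], [-82.01, 121.73], [-58.28, 71.71], [-173.87, 95.51], [-174.79, -0.11], [-173.66, 173.66]. Speed limits (degrees/s): [136.94, 136.94, 172.46, 180, 180, 180].

INTERFACE

Orientations are given as [roll, pitch, yaw] about the fixed x, y, z axes, in that order (R = Rz(yaw) Ry(pitch) Rx(roll)).
In Python, from plant import ctrl gives the robot as it stands.
- The arm moves only by the tool move_arm, never from a script. Its argument "motion" is a list of rows, each a list of 3 entries, a list of its own where there are three numbers: the shift along the tool's x, y, z in mm, then the turn, a rotation vector about the tool's x, y, z in degrees, then the closure, from 0 (fully open) to 1 (shut). A call has 1 to 10 rows; each row is the pose to reach, as a shift and turn from the pose commanded when the call began, along the tool's axes at that moment; what a row does not reach only later rows make up. A row lasts 1/12 s, in which the tool goes at most 41.7 mm and 7.16 degrees, less where a joint would pass 70% of its speed; a pose out of reach is approached as far as the arm can. A call with a gripper value outside its range is refused whole. The fingers move at their own pace and stop on an object; the grip force is fixed at half the most. Time passes only in rows, so rows that repeat a pose let the fingers close. It gives the time, the measured TCP pose, the force, the opening and the grip force at its end, in the units of the state.
- ctrl.get_obs(): the state, without advancing time (a new reading comes with each control period).
- ctrl.snapshot(name): name is "scene" or "top" or "wrist"; returns a dict with "color" (384x512x3 uint8, blue, green, red), "camera_matrix" (3x3 intrinsics, pixels), "k1" (the pictures are not rectified: a ray, as slopes to the right and down, at radius r is drawn at 1 + k1 r^2 times it, then the intrinsics apply), "cam_to_world" (4x4, takes a point from camera to world coordinates). Camera axes: x right, y up, looking along -z (the intrinsics and any distortion apply to the point x, -y, -z); pixel columns grow to the right and rows downward; lengths in m; the calibration is good to about 2 mm. A picture is of the moment at which its call begins. There is no depth.
- ctrl.close_job(): hands the job in; it is judged then, once.
The state is a dict: "clock": time; "joint_pos": joint angles; "qvel": joint speeds; "tau": joint torques, N m; "tool_pos": TCP position; "orientation": TCP orientation; "force": force on the tool from outside, world axes, zero at the start; "moment": the same for the moment, N m; "opening": finger opening in m; "gripper_force": force on a finger pad.
Only numpy, scipy, OpenCV 4.12 (cv2) and the standard library are available. Lean on these libraries where they do the work, as an engineer would, in place of code of your own. Each camera call takes 0.05 s, during which the arm holds its last target. There are 200 camera calls.

## Working session

There is one attempt and no reset: what is moved stays moved. The work goes in short steps, Python scripts to look and compute and a tool call to move; the robot and the scene stay as the last step left them, time stands still between calls to the robot, and variables do not carry over. Pictures are saved under pics/ and viewed, at most 10 in all, crops included, and the job is handed in when it is done.

Besides the shell and the picture viewer there is one more tool, called after ">>>" by a JSON object that holds its "fn" and its "kwargs", one argument or row to a line. move_arm: Moves the arm, as the interface text tells. Its arguments: {"type":"object","properties":{"motion":{"type":"array"}},"required":["motion"]}

```bash
ls; mkdir -p pics; cat > h.py <<'E'
import numpy as np, cv2
from plant import ctrl
from scipy.spatial.transform import Rotation as R
def snap(n,f=None):
    s=ctrl.snapshot(n)
    if f: cv2.imwrite('pics/'+f,s['color'])
    return s
def ray(s,uv):
    K=s['camera_matrix'];T=np.array(s['cam_to_world'])
    d=np.array([(uv[0]-K[0][2])/K[0][0],(uv[1]-K[1][2])/K[1][1]])
    u=d.copy()
    for _ in range(30): u=d/(1+s['k1']*(u@u))
    v=T[:3,:3]@np.array([u[0],-u[1],-1.]); return T[:3,3],v
def onz(s,uv,z):
    o,v=ray(s,uv); return o+v*(z-o[2])/v[2]
def proj(s,p):
    K=np.array(s['camera_matrix']);T=np.array(s['cam_to_world'])
    c=T[:3,:3].T@(np.array(p)-T[:3,3]); u=np.array([c[0],-c[1]])/-c[2]
    u=u*(1+s['k1']*(u@u)); return np.array([K[0,0]*u[0]+K[0,2],K[1,1]*u[1]+K[1,2]])
def tri(a,ua,b,ub):
    o,v=ray(a,ua);p,w=ray(b,ub);v=v/np.linalg.norm(v);w=w/np.linalg.norm(w)
    t=np.linalg.lstsq(np.c_[v,-w],p-o,rcond=None)[0]
    x,y=o+v*t[0],p+w*t[1]; return (x+y)/2,np.linalg.norm(x-y)
E
python3 - <<'E'
from h import *
for n in ('top','scene'):
    s=snap(n,n+'0.png'); print(n,s['k1'],np.round(s['camera_matrix'],1).tolist(),np.round(s['cam_to_world'],3).tolist())
print(ctrl.get_obs())
E
```

```text
pics
top -0.08004947234895164 [[363.5, 0.0, 260.2], [0.0, 363.5, 198.7], [0.0, 0.0, 1.0]] [[-0.005, 0.994, -0.11, 0.453], [-1.0, -0.006, -0.006, 0.017], [-0.006, 0.11, 0.994, 1.091], [0.0, 0.0, 0.0, 1.0]]
scene -0.10359413780593422 [[374.4, 0.0, 263.8], [0.0, 374.4, 190.2], [0.0, 0.0, 1.0]] [[0.499, -0.706, 0.503, 1.095], [0.866, 0.4, -0.299, -0.315], [0.01, 0.585, 0.811, 0.982], [0.0, 0.0, 0.0, 1.0]]
{'clock': 0.1, 'joint_pos': array([-5.87225504e+01,  2.05872398e+01,  6.38552275e-01, -1.58591547e-02,
       -7.01347801e+01, -1.65062441e+01]), 'qvel': array([-0.06200043, -0.05630912,  0.16646925,  0.00973472, -0.03130159,
        0.04421368]), 'tau': array([ 3.52839052e-04, -5.84161198e+01,  2.93753529e+01,  7.01560244e+00,
        1.02002715e-02, -4.28819783e-05]), 'tool_pos': array([ 0.17195495, -0.65231382,  0.2447197 ]), 'orientation': array([ 1.79915736e+02, -9.42178527e-03, -1.65234188e+02]), 'force': array([-0.30617368,  0.23793659,  0.01962734]), 'moment': array([-0.02672835,  0.00863447,  0.03707812]), 'gripper_force': 0.0, 'opening': 0.08726960306176519}
```

View pics/top0.png

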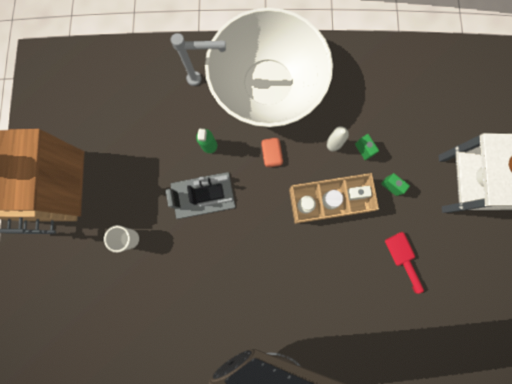

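View pics/scene0.png

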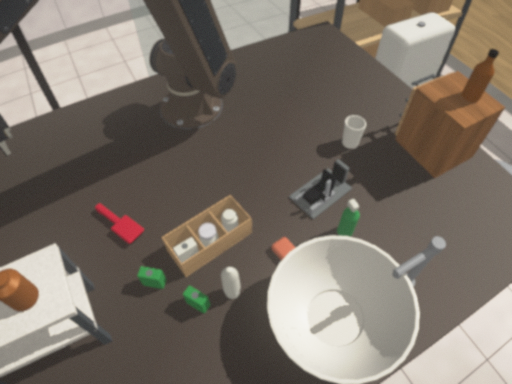

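Top view: the bin is at about (334,198) with the white cartridge in its right compartment (360,193). The dock is at (202,195) and its lever is near (207,183). I'll enlarge these for detail.

```bash
python3 - <<'E'
import cv2,numpy as np
a=cv2.imread('pics/top0.png');b=cv2.imread('pics/scene0.png')
f=lambda i,x,y,w,h:cv2.resize(i[y:y+h,x:x+w],(400,300),interpolation=cv2.INTER_CUBIC)
cv2.imwrite('pics/c0.png',np.vstack([np.hstack([f(a,160,162,80,60),f(a,284,162,100,75)]),np.hstack([f(b,280,150,88,66),f(b,156,190,100,75)])]))
E
```

```text
(no output)
```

View pics/c0.png

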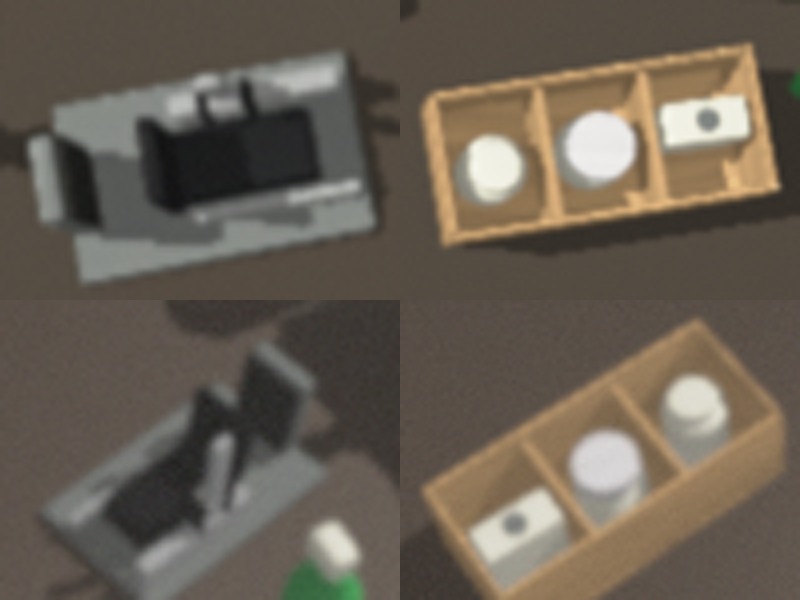

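The crops show the bin corners and cartridge top clearly. The lever is upright on the dock's +x side, and the jaw is at image left (+y). Next are coarse positions.

```bash
python3 - <<'E'
from h import *
t=snap('top')
c=lambda x,y,s,ox,oy:((x+.5)/s+ox-.5,(y+.5)/s+oy-.5)
for n,pts,s,ox,oy,z in [('dock',[(52,105),(345,52),(378,230),(80,283)],5,160,162,.008),('bin',[(23,97),(352,45),(379,187),(43,243)],4,284,162,.08),('cart',[(260,104),(346,95),(350,138),(265,149)],4,284,162,.07)]:
    P=np.array([onz(t,c(*p,s,ox,oy),z) for p in pts]);print(n,np.round(P,3).tolist(),P.mean(0).round(4),'len',[round(np.linalg.norm(P[i]-P[i-1]),3) for i in range(4)], 'yaw',[round(np.degrees(np.arctan2(*(P[i]-P[i-1])[1::-1])),1) for i in range(4)])
w=snap('wrist'); o=ctrl.get_obs()
Rt=R.from_euler('xyz',o['orientation'],degrees=True).as_matrix();T=np.array(w['cam_to_world'])
print('cam in tool',Rt.T@(T[:3,3]-o['tool_pos']),(Rt.T@T[:3,:3]).round(3).tolist(),w['camera_matrix'],w['k1'])
E
```

```text
dock [[0.624, 0.297, 0.008], [0.655, 0.119, 0.008], [0.547, 0.098, 0.008], [0.516, 0.277, 0.008]] [0.5853 0.1977 0.008 ] len [np.float64(0.11), np.float64(0.181), np.float64(0.11), np.float64(0.182)] yaw [np.float64(10.2), np.float64(-80.1), np.float64(-169.4), np.float64(99.8)]
bin [[0.601, -0.059, 0.08], [0.637, -0.294, 0.08], [0.536, -0.309, 0.08], [0.498, -0.072, 0.08]] [ 0.568  -0.1835  0.08  ] len [np.float64(0.103), np.float64(0.237), np.float64(0.102), np.float64(0.24)] yaw [np.float64(6.9), np.float64(-81.2), np.float64(-171.5), np.float64(99.0)]
cart [[0.596, -0.229, 0.07], [0.603, -0.291, 0.07], [0.572, -0.293, 0.07], [0.564, -0.231, 0.07]] [ 0.5837 -0.261   0.07  ] len [np.float64(0.032), np.float64(0.062), np.float64(0.031), np.float64(0.062)] yaw [np.float64(4.5), np.float64(-84.3), np.float64(-176.9), np.float64(97.0)]
cam in tool [ 0.08306908  0.00049724 -0.13895082] [[0.0, 0.954, 0.3], [1.0, -0.0, -0.0], [-0.0, 0.3, -0.954]] [[267.773144     0.         258.47055327]
 [  0.         267.773144   188.59317286]
 [  0.           0.           1.        ]] -0.06080416500800439
```

```bash
cat >> h.py <<'E'
def go(p,yaw):
    o=ctrl.get_obs();Rt=R.from_euler('xyz',o['orientation'],degrees=True);Rg=R.from_euler('xyz',[180,0,yaw],degrees=True)
    print('t',round(o['clock'],2),'shift',(Rt.inv().apply(np.array(p)-o['tool_pos'])*1000).round(1).tolist(),'turn',(Rt.inv()*Rg).as_rotvec(degrees=True).round(2).tolist(),'F',o['force'].round(1),'open',round(o['opening'],4))
E
python3 -c "
from h import *
go([.584,-.255,.25],-82)"
```

```text
t 0.2 shift [-499.7, 279.3, -4.8] turn [0.05, 0.04, -83.23] F [ 0.6  0.6 -0.1] open 0.0875
```

>>> {"fn": "move_arm", "kwargs": {
  "motion": [
    [[-500,279,-5],[0,0,-83.2],0],
    [[-500,279,-5],[0,0,-83.2],0],
    [[-500,279,-5],[0,0,-83.2],0],
    [[-500,279,-5],[0,0,-83.2],0],
    [[-500,279,-5],[0,0,-83.2],0],
    [[-500,279,-5],[0,0,-83.2],0],
    [[-500,279,-5],[0,0,-83.2],0],
    [[-500,279,-5],[0,0,-83.2],0],
    [[-500,279,-5],[0,0,-83.2],0],
    [[-500,279,-5],[0,0,-83.2],0]
  ]
}}

```text
clock: 1.03
tool_pos: [0.4732, -0.3618, 0.2494]
orientation: [-180.0, -0.0, -93.3]
force: [0.1, -1.4, 0.1]
opening: 0.0878
gripper_force: 0.0
```

```bash
python3 -c "
from h import *
go([.584,-.255,.25],-82)"
```

```text
t 1.03 shift [-112.9, -104.5, -0.6] turn [-0.02, -0.0, -11.25] F [ 0.1 -1.4  0.1] open 0.0878
```

>>> {"fn": "move_arm", "kwargs": {
  "motion": [
    [[-113,-104,-1],[0,0,-11.2],0.4],
    [[-113,-104,-1],[0,0,-11.2],0.5],
    [[-113,-104,-1],[0,0,-11.2],0.5],
    [[-113,-104,-1],[0,0,-11.2],0.5],
    [[-113,-104,-1],[0,0,-11.2],0.5],
    [[-113,-104,-1],[0,0,-11.2],0.5],
    [[-113,-104,-1],[0,0,-11.2],0.5]
  ]
}}

```text
clock: 1.62
tool_pos: [0.5827, -0.2573, 0.2498]
orientation: [180.0, 0.0, -82.4]
force: [-0.4, 0.3, -0.0]
opening: 0.0474
gripper_force: 0.0
```

```bash
python3 -c "
from h import *
s=snap('wrist','w1.png');o=ctrl.get_obs();print(o['tool_pos'],o['orientation'],o['opening'],o['joint_pos'])
cv2.imwrite('pics/w1b.png',cv2.resize(s['color'],(768,576),interpolation=cv2.INTER_CUBIC))
import pickle;pickle.dump(s,open('w1.pkl','wb'))"
```

```text
[ 0.58239302 -0.2577728   0.25003103] [ 1.79965946e+02  7.41269634e-03 -8.24310128e+01] 0.04543002945827295 [-6.34730577e+00  1.68591235e+01 -4.05295621e+00  1.06493881e-03
 -6.91227576e+01  1.39159153e+01]
```

View pics/w1b.png

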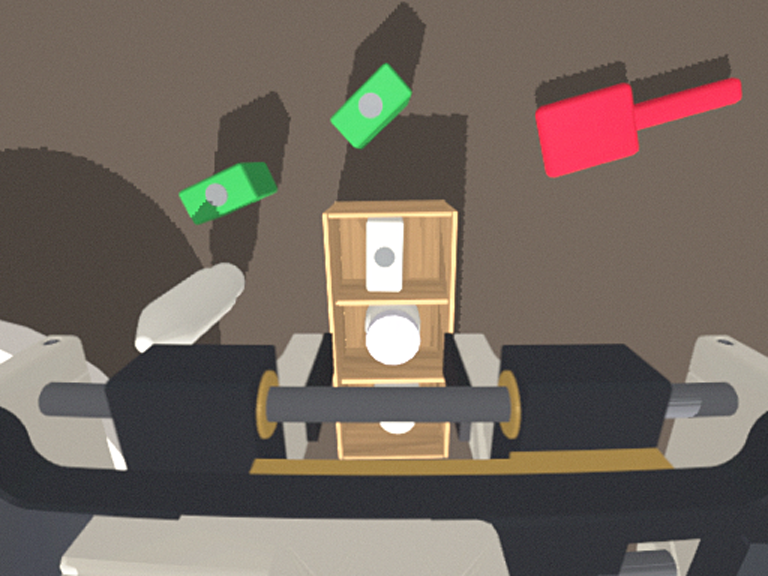

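The wrist view has the cartridge top at about (385,256) in the enlarged picture, standing slightly rotated relative to the bin, with rim corners (325,213), (457,211), (447,457), (340,457). I'll mask the cartridge top in both the wrist and top views and triangulate.

```bash
cat >> h.py <<'E'
def white(img,x0,y0,x1,y1,thr=170):
    c=img[y0:y1,x0:x1].astype(int); m=((c.min(2)>thr)&(c.max(2)-c.min(2)<40)).astype(np.uint8)
    k=max(cv2.findContours(m,cv2.RETR_EXTERNAL,cv2.CHAIN_APPROX_NONE)[0],key=cv2.contourArea)
    r=cv2.minAreaRect(k+np.array([x0,y0])); return r,cv2.boxPoints(r)
E
python3 - <<'E'
from h import *; import pickle
w=pickle.load(open('w1.pkl','rb'));t=snap('top')
i=w['color'];print(i[170,250],i[155,256],i[190,262],i[170,240],i[170,275], t['color'][193,353],t['color'][187,353])
for thr in (150,190,225):
    for s,b in ((w,(236,140,280,200)),(t,(345,180,378,208))):
        try:
            r,B=white(s['color'],*b,thr);print(thr,[np.round(x,1) for x in r])
        except Exception as e: print(thr,e)
def rep(P):
    print(np.round(P.mean(0),4),[round(np.linalg.norm(P[k]-P[k-1]),4) for k in range(4)],[round(np.degrees(np.arctan2(*(P[k]-P[k-1])[1::-1])),1) for k in range(4)])
r,B=white(w['color'],236,140,280,200,190);rep(np.array([onz(w,b,.07) for b in B]))
r2,B2=white(t['color'],345,180,378,208,190);rep(np.array([onz(t,b,.07) for b in B2]))
print(tri(w,r[0],t,r2[0]))
E
```

```text
[180 180 176] [254 255 255] [254 255 255] [114 162 203] [115 162 202] [69 80 94] [69 81 93]
150 [array([256. , 169.5]), array([49., 24.]), np.float64(90.0)]
150 [array([366., 191.]), array([10.,  8.]), np.float64(90.0)]
190 [array([256. , 170.5]), array([47., 24.]), np.float64(90.0)]
190 [array([366.5, 191. ]), array([10.,  7.]), np.float64(90.0)]
225 [array([256. , 170.5]), array([23.3, 45.6]), np.float64(1.6)]
225 [array([366., 191.]), array([8., 6.]), np.float64(90.0)]
[ 0.5845 -0.2605  0.07  ] [np.float64(0.0591), np.float64(0.0286), np.float64(0.0591), np.float64(0.0302)] [np.float64(-83.3), np.float64(-172.4), np.float64(98.2), np.float64(7.6)]
[ 0.5865 -0.28    0.07  ] [np.float64(0.0287), np.float64(0.0202), np.float64(0.0288), np.float64(0.0202)] [np.float64(-2.1), np.float64(-90.3), np.float64(177.7), np.float64(89.7)]
(array([ 0.58371281, -0.26980444,  0.10339298]), np.float64(0.003382843497555875))
```

```bash
python3 - <<'E'
from h import *; import pickle
w=pickle.load(open('w1.pkl','rb'))
t=w.copy();t=snap('top')
print(tri(w,(256,170.5),t,(284+305.75/4-.5,162+122/4-.5)))
go([.5843,-.2608,.12],-84)
E
```

```text
(array([ 0.58416196, -0.26114247,  0.06895642]), np.float64(0.0007571381508674658))
t 1.77 shift [2.8, -1.7, 130.4] turn [-0.0, -0.0, 1.51] F [-0.6 -0.5 -0.4] open 0.0441
```

Triangulation puts the cartridge top at z ≈ 0.069, matching the text.

>>> {"fn": "move_arm", "kwargs": {
  "motion": [
    [[3,-2,40],[0,0,1.5],0.57],
    [[3,-2,80],[0,0,1.5],0.57],
    [[3,-2,115],[0,0,1.5],0.57],
    [[3,-2,130],[0,0,1.5],0.57],
    [[3,-2,130],[0,0,1.5],0.57],
    [[3,-2,130],[0,0,1.5],0.57]
  ]
}}

```text
clock: 2.27
tool_pos: [0.5848, -0.261, 0.1201]
orientation: [179.9, -0.0, -84.0]
force: [0.6, -0.6, 0.4]
opening: 0.0378
gripper_force: 0.0
```

```bash
python3 - <<'E'
from h import *
w=snap('wrist','w2.png');cv2.imwrite('pics/w2c.png',cv2.resize(w['color'][100:292,120:390],None,fx=2.5,fy=2.5,interpolation=cv2.INTER_CUBIC))
go([.5843,-.2608,.05],-84)
E
```

```text
t 2.32 shift [-0.5, 1.6, 71.5] turn [-0.07, -0.05, 0.06] F [ 0.8 -0.5 -0.7] open 0.0378
```

View pics/w2c.png

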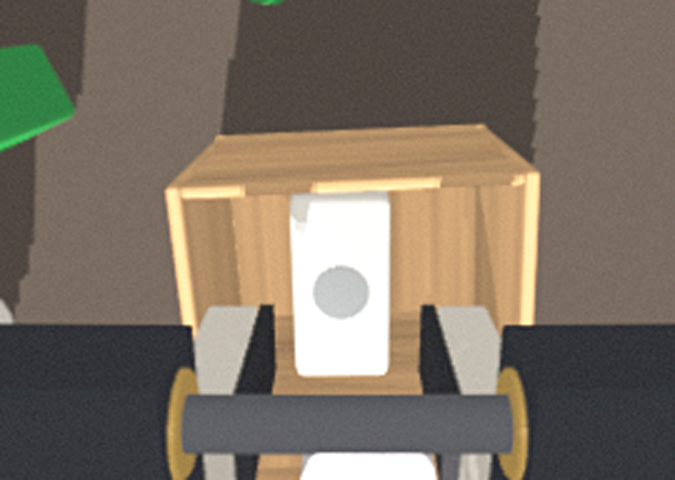

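The cartridge top spans crop columns 292 to 389 (centre 341), against a finger centre of about 347. I'll shift about 1.7 mm along tool −y; the yaw is aligned.

>>> {"fn": "move_arm", "kwargs": {
  "motion": [
    [[0,-1.7,15],[0,0,0],0.57],
    [[0,-1.7,30],[0,0,0],0.57],
    [[0,-1.7,45],[0,0,0],0.57],
    [[0,-1.7,57],[0,0,0],0.57],
    [[0,-1.7,66],[0,0,0],0.57],
    [[0,-1.7,70],[0,0,0],0.57],
    [[0,-1.7,70],[0,0,0],0.57]
  ]
}}

```text
clock: 2.9
tool_pos: [0.5871, -0.26, 0.05]
orientation: [180.0, 0.0, -83.9]
force: [0.2, 0.5, 0.6]
opening: 0.0379
gripper_force: 0.0
```

>>> {"fn": "move_arm", "kwargs": {
  "motion": [
    [[0,0,0],[0,0,0],0.7],
    [[0,0,0],[0,0,0],0.8],
    [[0,0,0],[0,0,0],0.8],
    [[0,0,0],[0,0,0],0.8]
  ]
}}

```text
clock: 3.23
tool_pos: [0.5875, -0.26, 0.0511]
orientation: [-179.9, -0.0, -83.9]
force: [-0.7, -0.6, 3.6]
opening: 0.0297
gripper_force: 30.0
```

>>> {"fn": "move_arm", "kwargs": {
  "motion": [
    [[0,0,-10],[0,0,0],0.8],
    [[0,0,-30],[0,0,0],0.8],
    [[0,0,-60],[0,0,0],0.8],
    [[0,0,-90],[0,0,0],0.8],
    [[0,0,-110],[0,0,0],0.8],
    [[0,0,-110],[0,0,0],0.8]
  ]
}}

```text
clock: 3.73
tool_pos: [0.5897, -0.2607, 0.1665]
orientation: [-179.5, -0.2, -83.9]
force: [1.1, -1.1, -0.9]
opening: 0.0299
gripper_force: 30.0
```

```bash
python3 - <<'E'
from h import *
s=snap('scene','s2.png')
go([.46,.02,.16],-174)
E
```

```text
t 3.78 shift [-292.2, 98.1, 2.8] turn [-0.31, 0.18, 90.1] F [-0.3  0.2 -1.9] open 0.0299
```

>>> {"fn": "move_arm", "kwargs": {
  "motion": [
    [[-35,12,3],[0,0,7],0.8],
    [[-70,24,3],[0,0,14],0.8],
    [[-105,36,3],[0,0,21],0.8],
    [[-140,48,3],[0,0,28],0.8],
    [[-175,59,3],[0,0,35],0.8],
    [[-210,71,3],[0,0,42],0.8],
    [[-240,81,3],[0,0,49],0.8],
    [[-265,89,3],[0,0,56],0.8],
    [[-285,96,3],[0,0,63],0.8],
    [[-292,98,3],[0,0,70],0.8]
  ]
}}

```text
clock: 4.62
tool_pos: [0.4567, 0.0219, 0.1567]
orientation: [180.0, -0.1, -152.3]
force: [-0.3, -0.4, -1.8]
opening: 0.0299
gripper_force: 30.0
```

```bash
python3 - <<'E'
from h import *
go([.46,.02,.051],-174)
E
```

```text
t 4.62 shift [-2.2, -3.3, 105.7] turn [0.04, -0.06, 21.74] F [-0.3 -0.4 -1.8] open 0.0299
```

>>> {"fn": "move_arm", "kwargs": {
  "motion": [
    [[-2,-3,15],[0,0,7],0.8],
    [[-2,-3,35],[0,0,14],0.8],
    [[-2,-3,55],[0,0,21],0.8],
    [[-2,-3,75],[0,0,21.7],0.8],
    [[-2,-3,90],[0,0,21.7],0.8],
    [[-2,-3,99],[0,0,21.7],0.8],
    [[-2,-3,104],[0,0,21.7],0.8],
    [[-2,-3,104],[0,0,21.7],0.8]
  ]
}}

```text
clock: 5.28
tool_pos: [0.4611, 0.018, 0.0523]
orientation: [-180.0, -0.1, -173.7]
force: [0.0, -0.6, -0.6]
opening: 0.0298
gripper_force: 30.0
```

>>> {"fn": "move_arm", "kwargs": {
  "motion": [
    [[0,0,1.5],[0,0,0],0.8],
    [[0,0,3],[0,0,0],0.8],
    [[0,0,4],[0,0,0],0.8],
    [[0,0,4],[0,0,0],0.8]
  ]
}}

```text
clock: 5.62
tool_pos: [0.4621, 0.0184, 0.0496]
orientation: [180.0, 0.0, -173.7]
force: [0.1, -0.4, -1.4]
opening: 0.0294
gripper_force: 30.0
```

>>> {"fn": "move_arm", "kwargs": {
  "motion": [
    [[0,0,0.7],[0,0,0],0.8],
    [[0,0,1.5],[0,0,0],0.8],
    [[0,0,2],[0,0,0],0.8],
    [[0,0,2],[0,0,0],0.8]
  ]
}}

```text
clock: 5.95
tool_pos: [0.4618, 0.0183, 0.0472]
orientation: [180.0, -0.0, -173.7]
force: [0.2, -0.0, -1.9]
opening: 0.03
gripper_force: 30.0
```

```bash
python3 -c "
from h import *
o=ctrl.get_obs();print(o['force'],o['tool_pos'])"
```

```text
[ 0.20195331 -0.04458533 -1.86481426] [0.46181383 0.01832293 0.04716985]
```

>>> {"fn": "move_arm", "kwargs": {
  "motion": [
    [[0,0,0.4],[0,0,0],0.8],
    [[0,0,0.8],[0,0,0],0.8],
    [[0,0,1.2],[0,0,0],0.8],
    [[0,0,1.2],[0,0,0],0.8]
  ]
}}

```text
clock: 6.28
tool_pos: [0.4619, 0.0183, 0.047]
orientation: [-180.0, 0.0, -173.7]
force: [-5.2, -0.1, 14.7]
opening: 0.0296
gripper_force: 30.0
```

>>> {"fn": "move_arm", "kwargs": {
  "motion": [
    [[0,0,-0.6],[0,0,0],0.8],
    [[0,0,-0.6],[0,0,0],0.6],
    [[0,0,-0.6],[0,0,0],0.3],
    [[0,0,-0.6],[0,0,0],0.0],
    [[0,0,-0.6],[0,0,0],0.0],
    [[0,0,-20],[0,0,0],0.0],
    [[0,0,-55],[0,0,0],0.0],
    [[0,0,-90],[0,0,0],0.0],
    [[0,0,-123],[0,0,0],0.0],
    [[0,0,-123],[0,0,0],0.0]
  ]
}}

```text
clock: 7.12
tool_pos: [0.4652, 0.0193, 0.1753]
orientation: [179.9, 0.6, -173.6]
force: [2.2, 0.7, -0.1]
opening: 0.0829
gripper_force: 0.0
```

```bash
python3 - <<'E'
from h import *
w=snap('wrist','w3.png')
cv2.imwrite('pics/w3b.png',cv2.resize(w['color'],(768,576),interpolation=cv2.INTER_CUBIC))
go([.4619,.0183,.17],-84)
E
```

```text
t 7.17 shift [2.1, -0.6, 2.5] turn [-0.23, 0.4, -89.66] F [-0.1 -0.6 -1.3] open 0.0852
```

View pics/w3b.png

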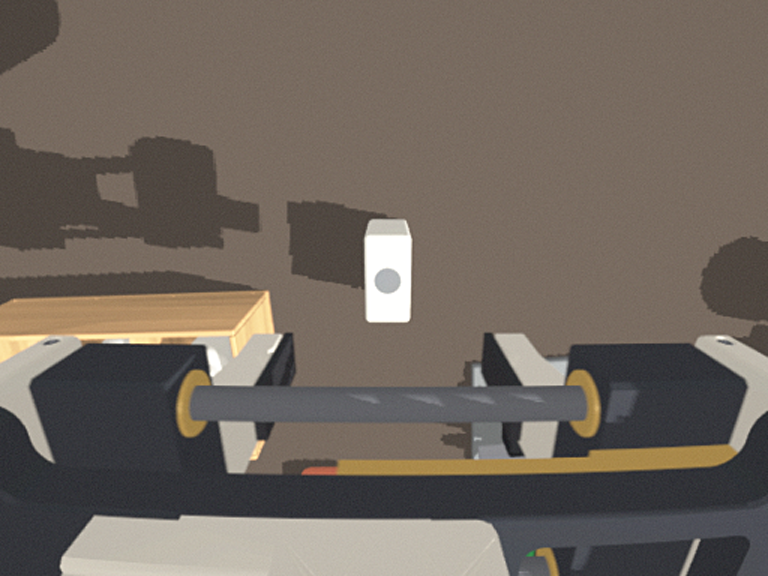

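The cartridge stands upright on the counter, top centre at (388,281) enlarged, in line with the tool axis. I'll measure it and plan a 90° regrasp.

```bash
python3 - <<'E'
from h import *
class _:pass
w=snap('wrist')
r,B=white(w['color'],236,140,285,225,235);print(r)
p=onz(w,r[0],.066);P=np.array([onz(w,b,.066) for b in B]);print(p,[round(np.linalg.norm(P[k]-P[k-1]),4) for k in range(4)])
for q in ((388.5,234),(388.5,322)): print(onz(w,(q[0]/1.5-.17,q[1]/1.5-.17),.066))
go([.4620,.0183,.17],-83.7)
E
```

```text
((258.5, 187.49998474121094), (28.999996185302734, 56.99999237060547), 0.0)
[0.45759192 0.01883312 0.066     ] [np.float64(0.0288), np.float64(0.0575), np.float64(0.0269), np.float64(0.0575)]
[0.42699628 0.01573797 0.066     ]
[0.48549475 0.0222657  0.066     ]
t 7.22 shift [0.6, -0.4, 0.4] turn [-0.09, 0.21, -89.99] F [-0.9  0.4  0.2] open 0.0865
```

>>> {"fn": "move_arm", "kwargs": {
  "motion": [
    [[5,0,0],[0,0,-7.1],0],
    [[5,0,0],[0,0,-14.2],0],
    [[5,0,0],[0,0,-21.3],0],
    [[5,0,0],[0,0,-28.4],0],
    [[5,0,0],[0,0,-35.5],0],
    [[5,0,0],[0,0,-42.6],0],
    [[5,0,0],[0,0,-49.7],0],
    [[5,0,0],[0,0,-56.8],0],
    [[5,0,0],[0,0,-63.9],0],
    [[5,0,0],[0,0,-71],0]
  ]
}}

```text
clock: 8.05
tool_pos: [0.456, 0.0175, 0.1675]
orientation: [179.9, -0.1, -102.4]
force: [0.8, -1.5, 0.4]
opening: 0.0878
gripper_force: 0.0
```

>>> {"fn": "move_arm", "kwargs": {
  "motion": [
    [[0,0,0],[0,0,-7.1],0],
    [[0,0,0],[0,0,-14.2],0],
    [[0,0,0],[0,0,-19],0],
    [[0,0,0],[0,0,-19],0],
    [[0,0,0],[0,0,-19],0],
    [[0,0,0],[0,0,-19],0]
  ]
}}

```text
clock: 8.55
tool_pos: [0.4565, 0.0176, 0.1683]
orientation: [179.9, -0.0, -83.9]
force: [-0.1, 0.1, -0.1]
opening: 0.0875
gripper_force: 0.0
```

```bash
python3 - <<'E'
from h import *
w=snap('wrist','w4.png');i=w['color'].astype(int)
m=((i.min(2)>150)&(i.max(2)-i.min(2)<40)).astype(np.uint8);m[:,:180]=0;m[:,340:]=0;m[:100]=0;m[225:]=0
n,l,st,c=cv2.connectedComponentsWithStats(m);k=1+np.argmax(st[1:,4]);print(st[k],c[k])
# dot
x,y,ww,hh,_=st[k]; g=i.max(2)[y:y+hh,x:x+ww]; d=(g<215)&(g>140)
print(g[:,ww//2].tolist()); print(g[hh//2,:].tolist())
go([.457,.0188,.0475],-83.7)
E
```

```text
[ 222  165   63   44 2586] [253.22312452 187.49149265]
[159, 193, 189, 192, 190, 187, 188, 189, 191, 189, 189, 192, 188, 191, 192, 216, 248, 255, 255, 255, 255, 213, 178, 185, 187, 188, 189, 190, 188, 187, 189, 190, 189, 190, 188, 192, 191, 184, 209, 255, 255, 255, 255, 255]
[244, 255, 255, 255, 255, 255, 255, 255, 255, 255, 255, 255, 255, 255, 255, 255, 255, 255, 255, 255, 255, 255, 255, 255, 255, 255, 255, 201, 195, 178, 179, 178, 178, 182, 180, 207, 235, 255, 255, 255, 255, 255, 255, 255, 255, 255, 255, 255, 255, 255, 255, 255, 255, 255, 255, 255, 255, 255, 255, 255, 255, 255, 246]
t 8.6 shift [-1.1, -0.7, 121.0] turn [0.06, -0.02, -0.14] F [-0.2  0.3  0.9] open 0.0876
```

```bash
python3 - <<'E'
from h import *
w=snap('wrist');o=ctrl.get_obs();T=np.array(w['cam_to_world'])
Rt=R.from_euler('xyz',o['orientation'],degrees=True).as_matrix()
print(Rt.T@(T[:3,3]-o['tool_pos']),(Rt.T@T[:3,:3]).round(3).tolist(),o['tool_pos'])
print(onz(w,(253,194.5),.066))
i=w['color'].astype(int);g=i.min(2)
for r in (182,187,194,204): print(r,g[r,214:228].tolist(),g[r,278:292].tolist())
t=snap('top','t4.png');cv2.imwrite('pics/t4c.png',cv2.resize(t['color'][140:260,150:310],(800,600),interpolation=cv2.INTER_CUBIC))
E
```

```text
[ 0.08131493  0.00173279 -0.1389292 ] [[-0.0, 0.954, 0.3], [1.0, 0.001, -0.0], [-0.0, 0.3, -0.954]] [0.45671325 0.0177458  0.16863124]
[0.46000903 0.01849221 0.066     ]
182 [96, 91, 96, 95, 93, 90, 89, 97, 227, 255, 255, 255, 255, 255] [255, 255, 255, 255, 255, 255, 254, 124, 83, 91, 90, 92, 91, 96]
187 [92, 93, 91, 94, 93, 89, 86, 84, 176, 255, 255, 254, 254, 254] [254, 254, 254, 254, 255, 254, 247, 122, 82, 93, 92, 95, 94, 96]
194 [93, 94, 97, 91, 94, 96, 88, 75, 136, 255, 255, 255, 254, 254] [254, 254, 254, 254, 255, 255, 234, 102, 84, 89, 96, 94, 96, 90]
204 [93, 95, 92, 96, 94, 95, 91, 87, 99, 237, 255, 255, 255, 255] [254, 254, 254, 255, 255, 255, 166, 95, 91, 91, 92, 93, 93, 93]
```

View pics/w4.png

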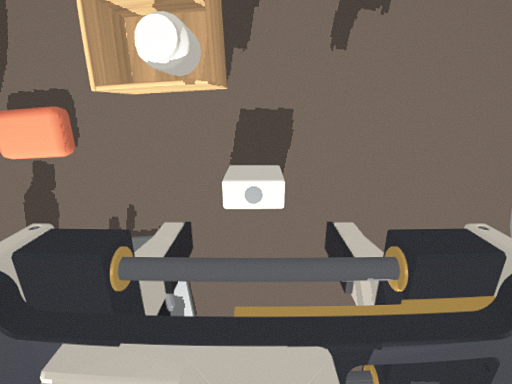

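Wrist view: cartridge top spans cols 222 to 284, with the fingers centred at 259. So I'll shift about −4.5 mm in tool y before descending.

>>> {"fn": "move_arm", "kwargs": {
  "motion": [
    [[-1,-4.5,20],[0,0,0],0],
    [[-1,-4.5,45],[0,0,0],0],
    [[-1,-4.5,75],[0,0,0],0],
    [[-1,-4.5,98],[0,0,0],0],
    [[-1,-4.5,112],[0,0,0],0],
    [[-1,-4.5,118],[0,0,0],0],
    [[-1,-4.5,118],[0,0,0],0.2],
    [[-1,-4.5,118],[0,0,0],0.28]
  ]
}}

```text
clock: 9.37
tool_pos: [0.4616, 0.0194, 0.0514]
orientation: [-180.0, -0.0, -83.7]
force: [-0.4, 0.0, 0.6]
opening: 0.0794
gripper_force: 0.0
```

>>> {"fn": "move_arm", "kwargs": {
  "motion": [
    [[0,0,0],[0,0,0],0.32],
    [[0,0,0],[0,0,0],0.36],
    [[0,0,0],[0,0,0],0.45],
    [[0,0,0],[0,0,0],0.45],
    [[0,0,0],[0,0,0],0.45]
  ]
}}

```text
clock: 9.78
tool_pos: [0.4618, 0.0195, 0.0519]
orientation: [-179.9, 0.0, -83.7]
force: [-1.6, 0.8, 7.2]
opening: 0.0599
gripper_force: 30.0
```

```bash
python3 - <<'E'
from h import *
o=ctrl.get_obs();print(o['tool_pos'],o['orientation'],o['opening'])
# dock from earlier unobstructed top picture: lever, jaw in scale-5 crop (160,162)
t=snap('top');c=lambda x,y:((x+.5)/5+159.5,(y+.5)/5+161.5)
for n,p,z in [('jaw inner top a',(52,143),.082),('jaw inner top b',(70,228),.082),('presser back top',(180,205),.082),('presser front top a',(138,122),.082),('presser front b',(155,205),.082),('lever1',(205,82),.113),('lever2',(245,88),.113),('rear a',(312,110),.036),('rear b',(320,175),.036)]:
    P=onz(t,c(*p),z);d=R.from_euler('z',-10,degrees=True).apply(P-[.5853,.1977,0]);print(n,P.round(4),'dock',d.round(4))
E
```

```text
[0.46179345 0.01954995 0.05192884] [-1.79908896e+02  2.59628436e-02 -8.36795963e+01] 0.05989167823310317
jaw inner top a [0.5905 0.2771 0.082 ] dock [0.0189 0.0773 0.082 ]
jaw inner top b [0.5423 0.2658 0.082 ] dock [-0.0305  0.0745  0.082 ]
presser back top [0.5549 0.2039 0.082 ] dock [-0.0288  0.0113  0.082 ]
presser front top a [0.6021 0.2284 0.082 ] dock [0.0219 0.0273 0.082 ]
presser front b [0.555 0.218 0.082] dock [-0.0263  0.0252  0.082 ]
lever1 [0.6194 0.1854 0.113 ] dock [ 0.0314 -0.018   0.113 ]
lever2 [0.6159 0.1634 0.113 ] dock [ 0.0241 -0.0391  0.113 ]
rear a [0.6153 0.1352 0.036 ] dock [ 0.0187 -0.0668  0.036 ]
rear b [0.5768 0.1302 0.036 ] dock [-0.0201 -0.0649  0.036 ]
```

View pics/t4c.png

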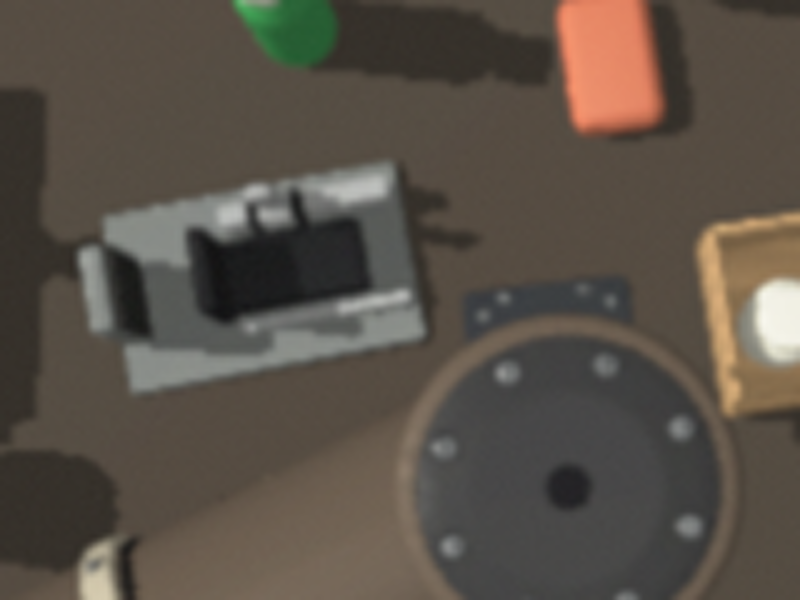

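The cartridge is held by its narrow ends (opening 59.9 mm). The lever is upright near dock (0.027, −0.028). I'll lift it and view the dock from the wrist camera.

>>> {"fn": "move_arm", "kwargs": {
  "motion": [
    [[0,0,-10],[0,0,0],0.45],
    [[0,0,-35],[0,0,0],0.45],
    [[0,0,-70],[0,0,0],0.45],
    [[0,0,-105],[0,0,0],0.45],
    [[0,0,-140],[0,0,0],0.45],
    [[0,0,-165],[0,0,0],0.45],
    [[0,0,-170],[0,0,0],0.45]
  ]
}}

```text
clock: 10.42
tool_pos: [0.4632, 0.0198, 0.2261]
orientation: [-179.5, 0.1, -83.7]
force: [0.1, -0.0, -1.7]
opening: 0.0594
gripper_force: 30.0
```

```bash
python3 - <<'E'
from h import *
go([.577,.30,.22],-80)
E
```

```text
t 10.42 shift [-265.9, -144.0, 7.7] turn [-0.45, 0.08, -3.65] F [ 0.1 -0.  -1.7] open 0.0594
```

>>> {"fn": "move_arm", "kwargs": {
  "motion": [
    [[-20,-11,2],[0,0,-1],0.45],
    [[-52,-28,2],[0,0,-2],0.45],
    [[-86,-46,2],[0,0,-3],0.45],
    [[-120,-65,2],[0,0,-3.6],0.45],
    [[-154,-83,2],[0,0,-3.6],0.45],
    [[-188,-102,2],[0,0,-3.6],0.45],
    [[-220,-119,2],[0,0,-3.6],0.45],
    [[-248,-134,2],[0,0,-3.6],0.45],
    [[-266,-144,2],[0,0,-3.6],0.45],
    [[-266,-144,2],[0,0,-3.6],0.45]
  ]
}}

```text
clock: 11.25
tool_pos: [0.5759, 0.3029, 0.217]
orientation: [179.9, -0.0, -80.0]
force: [-0.3, 0.3, -1.7]
opening: 0.0599
gripper_force: 30.0
```

>>> {"fn": "move_arm", "kwargs": {
  "motion": [
    [[0,0,0],[0,0,0],0.45],
    [[0,0,0],[0,0,0],0.45],
    [[0,0,0],[0,0,0],0.45]
  ]
}}

```text
clock: 11.5
tool_pos: [0.5747, 0.2986, 0.2188]
orientation: [180.0, -0.0, -80.1]
force: [0.1, -0.4, -0.9]
opening: 0.0597
gripper_force: 30.0
```

```bash
python3 - <<'E'
from h import *
import pickle
w=snap('wrist','w5.png');o=ctrl.get_obs();print(o['tool_pos'],o['orientation']);pickle.dump((w,o),open('w5.pkl','wb'))
cv2.imwrite('pics/w5b.png',cv2.resize(w['color'],(768,576),interpolation=cv2.INTER_CUBIC))
E
```

```text
[0.57479953 0.29855304 0.21910503] [ 1.79988787e+02  3.14677388e-04 -8.01311305e+01]
```

View pics/w5b.png

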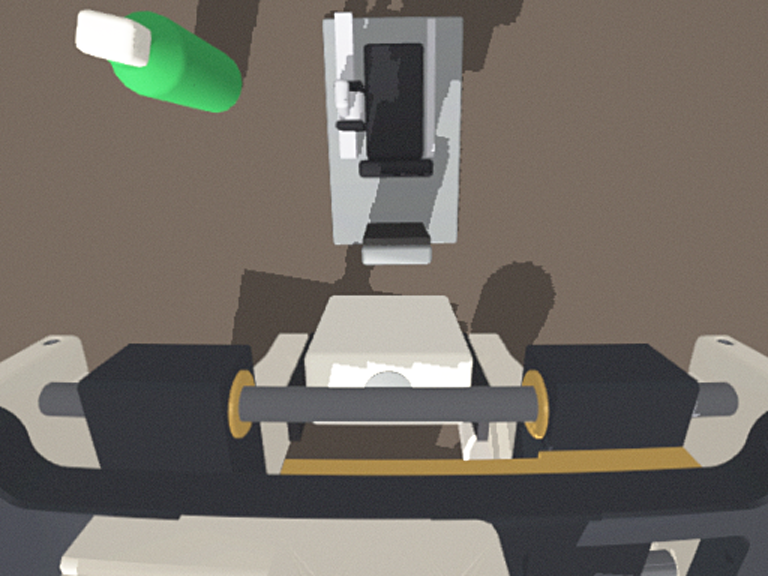

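Wrist view (enlarged px):
- Plate corners: (323,17), (463,17), (457,242), (334,243)
- Jaw inner top edge: row 243; its foot: row 224
- Presser front top edge: row 176
- Carriage rear: row 44
- Lever tip: about (341,98)

```bash
python3 - <<'E'
from h import *; import pickle
w,o=pickle.load(open('w5.pkl','rb'))
c=lambda x,y:((x+.5)/1.5-.5,(y+.5)/1.5-.5)
P=np.array([onz(w,c(*p),.008) for p in [(323,17),(463,17),(457,242),(334,243)]])
print(P.round(4).tolist(),P.mean(0).round(4),[round(np.degrees(np.arctan2(*(P[k]-P[k-1])[1::-1])),1) for k in range(4)],[round(np.linalg.norm(P[k]-P[k-1]),4) for k in range(4)])
C=P.mean(0);C[2]=0;yw=10
for n,p,z in [('jawtopL',(362,243),.082),('jawtopR',(431,243),.082),('jawfoot',(370,224),.008),('jawfootR',(427,224),.008),('pressFL',(360,176),.082),('pressFR',(433,176),.082),('rearL',(366,44),.036),('rearR',(424,43),.036),('tip',(341,98),.113),('tiptop',(341,82),.113),('hinge1',(350,84),.047),('hinge2',(352,125),.047)]:
    q=onz(w,c(*p),z);print(n,q.round(4),'dock',R.from_euler('z',-yw,degrees=True).apply(q-C).round(4))
g=w['color'].max(2).astype(int)
for col in (258,264,270): print(col,list(zip(range(104,122),g[104:122,col].tolist())),g[144:168,col].tolist())
E
```

```text
[[0.6548, 0.1222, 0.008], [0.5478, 0.1034, 0.008], [0.5143, 0.2784, 0.008], [0.6216, 0.298, 0.008]] [0.5846 0.2005 0.008 ] [np.float64(-79.3), np.float64(-170.0), np.float64(100.9), np.float64(10.4)] [np.float64(0.1789), np.float64(0.1086), np.float64(0.1781), np.float64(0.1091)]
jawtopL [0.595  0.2778 0.082 ] dock [0.0236 0.0744 0.082 ]
jawtopR [0.5475 0.2695 0.082 ] dock [-0.0246  0.0745  0.082 ]
jawfoot [0.5928 0.2758 0.008 ] dock [0.0212 0.0728 0.008 ]
jawfootR [0.5437 0.2673 0.008 ] dock [-0.0287  0.0729  0.008 ]
pressFL [0.6033 0.233  0.082 ] dock [0.0241 0.0288 0.082 ]
pressFR [0.5553 0.2246 0.082 ] dock [-0.0247  0.0289  0.082 ]
rearL [0.6162 0.1424 0.036 ] dock [ 0.021  -0.0627  0.036 ]
rearR [0.5751 0.1345 0.036 ] dock [-0.0208 -0.0633  0.036 ]
tip [0.6187 0.1906 0.113 ] dock [ 0.0319 -0.0157  0.113 ]
tiptop [0.62   0.1822 0.113 ] dock [ 0.0316 -0.0241  0.113 ]
hinge1 [0.6223 0.1727 0.047 ] dock [ 0.0323 -0.0339  0.047 ]
hinge2 [0.6167 0.2    0.047 ] dock [ 0.0315 -0.006   0.047 ]
258 [(104, 46), (105, 38), (106, 33), (107, 43), (108, 46), (109, 45), (110, 46), (111, 46), (112, 45), (113, 46), (114, 42), (115, 38), (116, 56), (117, 63), (118, 111), (119, 131), (120, 128), (121, 123)] [124, 122, 124, 125, 80, 47, 45, 42, 48, 40, 47, 43, 46, 44, 53, 68, 69, 71, 71, 90, 120, 145, 176, 189]
264 [(104, 41), (105, 43), (106, 38), (107, 45), (108, 49), (109, 48), (110, 48), (111, 47), (112, 42), (113, 39), (114, 44), (115, 40), (116, 34), (117, 56), (118, 108), (119, 129), (120, 127), (121, 119)] [121, 122, 127, 128, 80, 49, 40, 42, 44, 44, 49, 45, 46, 44, 57, 71, 70, 71, 71, 90, 117, 145, 179, 187]
270 [(104, 44), (105, 39), (106, 37), (107, 44), (108, 43), (109, 51), (110, 49), (111, 52), (112, 43), (113, 46), (114, 39), (115, 45), (116, 49), (117, 60), (118, 105), (119, 127), (120, 126), (121, 125)] [120, 121, 127, 128, 70, 41, 43, 41, 42, 47, 46, 49, 45, 48, 54, 70, 72, 71, 66, 93, 116, 149, 178, 187]
```

```bash
python3 - <<'E'
from h import *
go([.5757,.2493,.146],-80.1)
E
```

```text
t 11.55 shift [48.7, 7.5, 73.1] turn [0.01, 0.0, -0.03] F [-0.   0.7 -1.2] open 0.0598
```

>>> {"fn": "move_arm", "kwargs": {
  "motion": [
    [[15,3,0],[0,0,0],0.45],
    [[35,6,0],[0,0,0],0.45],
    [[48.5,7.5,15],[0,0,0],0.45],
    [[48.5,7.5,40],[0,0,0],0.45],
    [[48.5,7.5,60],[0,0,0],0.45],
    [[48.5,7.5,70],[0,0,0],0.45],
    [[48.5,7.5,73],[0,0,0],0.45],
    [[48.5,7.5,73],[0,0,0],0.45],
    [[48.5,7.5,73],[0,0,0],0.45]
  ]
}}

```text
clock: 12.3
tool_pos: [0.5767, 0.2504, 0.1471]
orientation: [-179.9, 0.0, -80.1]
force: [0.7, -0.9, -0.7]
opening: 0.0595
gripper_force: 30.0
```

```bash
python3 - <<'E'
from h import *
import pickle
w=snap('wrist','w6.png');o=ctrl.get_obs();print(o['tool_pos'],o['orientation']);pickle.dump((w,o),open('w6.pkl','wb'))
s=snap('scene','s6.png')
a=cv2.resize(w['color'][60:260,150:370],(440,400),interpolation=cv2.INTER_CUBIC)
b=cv2.resize(s['color'][110:210,275:365],(360,400),interpolation=cv2.INTER_CUBIC)
cv2.imwrite('pics/w6b.png',np.hstack([a,b]))
E
```

```text
[0.57682837 0.25061318 0.14740522] [-1.79893495e+02  3.66960750e-02 -8.00811590e+01]
```

View pics/w6b.png

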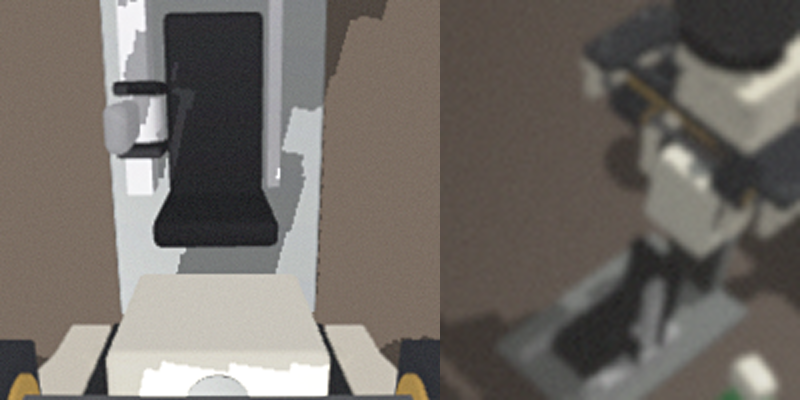

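Wrist crop: presser front top edge at row 246 (cols 154 to 278), cartridge bottom edge at row 274.5 (cols 139 to 305), lever tip at (121,125).

```bash
python3 - <<'E'
from h import *; import pickle
w,o=pickle.load(open('w6.pkl','rb'))
c=lambda x,y:((x+.5)/2+149.5,(y+.5)/2+59.5)
Q={}
C=o['tool_pos']
for n,p,z in [('prL',(154,246),.082),('prR',(278,246),.082),('caL',(139,274.5),.0957),('caR',(305,274.5),.0957),('tip',(121,125),.113),('tiptop',(121,103),.113),('hA',(141,82),.047),('hB',(141,157),.047),('rearL',(165,13),.036),('rearR',(262,13),.036)]:
    q=onz(w,c(*p),z);print(n,q.round(4),'rel TCP in dock axes',(R.from_euler('z',-9.9,degrees=True).apply(q-C)*1000).round(1))
g=w['color'].max(2).astype(int)
for col in (250,258,266): print(g[176:204,col].tolist())
print(g[192,215:240].tolist(),g[180,222:232].tolist(),g[180,284:294].tolist(),g[200,212:224].tolist(),g[200,298:312].tolist())
go([0.57682837,0.25061318,0.0619],-80.1)
E
```

```text
prL [0.6038 0.2329 0.082 ] rel TCP in dock axes [ 23.6 -22.1 -65.4]
prR [0.5553 0.2244 0.082 ] rel TCP in dock axes [-25.7 -22.1 -65.4]
caL [0.6069 0.2408 0.0957] rel TCP in dock axes [ 27.9 -14.9 -51.7]
caR [0.5452 0.2299 0.0957] rel TCP in dock axes [-34.7 -14.9 -51.7]
tip [0.6174 0.1857 0.113 ] rel TCP in dock axes [ 28.8 -71.  -34.4]
tiptop [0.6183 0.179  0.113 ] rel TCP in dock axes [ 28.5 -77.7 -34.4]
hA [0.6221 0.1723 0.047 ] rel TCP in dock axes [  31.1  -85.  -100.4]
hB [0.6178 0.2039 0.047 ] rel TCP in dock axes [  32.3  -53.  -100.4]
rearL [0.6173 0.142  0.036 ] rel TCP in dock axes [  21.2 -114.  -111.4]
rearR [0.5759 0.1348 0.036 ] rel TCP in dock axes [ -20.9 -113.9 -111.4]
[44, 43, 40, 42, 37, 40, 42, 82, 122, 123, 125, 123, 122, 125, 122, 123, 123, 114, 124, 117, 123, 200, 204, 202, 202, 199, 201, 202]
[41, 39, 42, 40, 45, 40, 38, 88, 124, 123, 123, 123, 122, 124, 126, 123, 126, 121, 122, 119, 122, 198, 202, 202, 198, 201, 198, 199]
[48, 47, 42, 41, 40, 34, 34, 79, 122, 126, 126, 122, 124, 125, 125, 124, 120, 122, 125, 118, 121, 201, 202, 203, 201, 198, 200, 200]
[209, 211, 207, 207, 209, 208, 210, 208, 205, 209, 204, 206, 207, 205, 210, 209, 204, 207, 205, 206, 204, 203, 208, 207, 141] [209, 207, 207, 210, 208, 73, 31, 36, 40, 40] [44, 43, 41, 34, 69, 123, 125, 133, 196, 199] [211, 209, 209, 209, 207, 209, 208, 198, 200, 199, 200, 199] [199, 193, 189, 190, 192, 194, 186, 196, 193, 164, 92, 119, 123, 124]
t 12.4 shift [0.3, 0.2, 85.5] turn [-0.12, 0.05, 0.03] F [ 0.3 -0.8 -1.4] open 0.0595
```

Gap to the presser is about 7.2 mm (8 wanted). I'll correct by −0.8 mm tool x and −1 mm tool y, then descend.

>>> {"fn": "move_arm", "kwargs": {
  "motion": [
    [[-0.8,-1,0],[0,0,0],0.45],
    [[-0.8,-1,12],[0,0,0],0.45],
    [[-0.8,-1,28],[0,0,0],0.45],
    [[-0.8,-1,45],[0,0,0],0.45],
    [[-0.8,-1,60],[0,0,0],0.45],
    [[-0.8,-1,73],[0,0,0],0.45],
    [[-0.8,-1,81],[0,0,0],0.45],
    [[-0.8,-1,84],[0,0,0],0.45],
    [[-0.8,-1,84],[0,0,0],0.45],
    [[-0.8,-1,84],[0,0,0],0.45]
  ]
}}

```text
clock: 13.23
tool_pos: [0.5773, 0.2517, 0.0624]
orientation: [-180.0, 0.0, -80.1]
force: [-0.6, 0.2, -2.2]
opening: 0.0598
gripper_force: 30.0
```

>>> {"fn": "move_arm", "kwargs": {
  "motion": [
    [[0,0,0.7],[0,0,0],0.45],
    [[0,0,1.3],[0,0,0],0.45],
    [[0,0,1.3],[0,0,0],0.45]
  ]
}}

```text
clock: 13.48
tool_pos: [0.5772, 0.2516, 0.0612]
orientation: [-180.0, 0.0, -80.1]
force: [-0.1, 0.5, -1.6]
opening: 0.0598
gripper_force: 30.0
```

>>> {"fn": "move_arm", "kwargs": {
  "motion": [
    [[0,0,0.6],[0,0,0],0.45],
    [[0,0,1],[0,0,0],0.45],
    [[0,0,1],[0,0,0],0.45]
  ]
}}

```text
clock: 13.73
tool_pos: [0.5771, 0.2515, 0.06]
orientation: [-180.0, 0.0, -80.1]
force: [-0.9, -0.5, 0.9]
opening: 0.0601
gripper_force: 30.0
```

>>> {"fn": "move_arm", "kwargs": {
  "motion": [
    [[0,0,0.3],[0,0,0],0.45],
    [[0,0,0.3],[0,0,0],0.45]
  ]
}}

```text
clock: 13.9
tool_pos: [0.577, 0.2515, 0.06]
orientation: [-180.0, 0.0, -80.1]
force: [-1.9, -0.5, 5.4]
opening: 0.0599
gripper_force: 30.0
```

>>> {"fn": "move_arm", "kwargs": {
  "motion": [
    [[0,0,0],[0,0,0],0.4],
    [[0,0,0],[0,0,0],0.3],
    [[0,0,0],[0,0,0],0.15],
    [[0,0,0],[0,0,0],0.1],
    [[0,0,0],[0,0,0],0.1],
    [[0,0,-15],[0,0,0],0.1],
    [[0,0,-45],[0,0,0],0.1],
    [[0,0,-80],[0,0,0],0.1],
    [[0,0,-120],[0,0,0],0.1],
    [[0,0,-120],[0,0,0],0.1]
  ]
}}

```text
clock: 14.73
tool_pos: [0.5807, 0.2533, 0.188]
orientation: [-179.3, 0.2, -80.0]
force: [2.5, 1.0, 1.5]
opening: 0.0789
gripper_force: 0.0
```

```bash
python3 - <<'E'
from h import *
import pickle
w=snap('wrist','w7.png');o=ctrl.get_obs();print(o['tool_pos'],o['orientation'],o['opening']);pickle.dump((w,o),open('w7.pkl','wb'))
i=w['color'].astype(int)
m=((i.min(2)>150)&(i.max(2)-i.min(2)<40)).astype(np.uint8);m[225:]=0
n,l,st,c=cv2.connectedComponentsWithStats(m)
for k in range(1,n):
    if st[k,4]>150: print(st[k],c[k].round(1))
for col in (245,258,270): print(i.max(2)[120:225,col].tolist())
E
```

```text
[0.57929197 0.25287535 0.18444558] [-179.53498917    0.20673972  -80.05401842] 0.07854774769537479
[ 213   47  100  155 7030] [260.5 136.4]
[  29   66   56   38 1661] [56.5 85.2]
[240 217  48   8 384] [263.5 220.5]
[55, 52, 61, 58, 57, 59, 68, 60, 59, 61, 58, 56, 59, 58, 56, 57, 56, 59, 52, 37, 38, 35, 36, 38, 35, 33, 34, 37, 41, 40, 44, 41, 36, 35, 34, 40, 40, 44, 45, 55, 60, 62, 67, 69, 75, 84, 91, 73, 76, 198, 207, 202, 199, 216, 238, 255, 255, 255, 255, 255, 255, 255, 255, 255, 255, 255, 255, 255, 255, 255, 255, 255, 255, 255, 255, 255, 255, 255, 255, 255, 255, 202, 45, 42, 44, 42, 46, 48, 46, 57, 73, 75, 75, 77, 105, 113, 140, 170, 198, 204, 213, 222, 226, 231, 238]
[44, 46, 44, 46, 40, 46, 49, 44, 47, 44, 51, 44, 40, 47, 42, 44, 44, 47, 45, 43, 40, 41, 47, 41, 34, 43, 43, 39, 39, 36, 34, 39, 43, 38, 43, 37, 34, 38, 49, 54, 57, 60, 59, 66, 73, 73, 80, 71, 88, 203, 206, 200, 198, 213, 237, 255, 255, 255, 255, 255, 255, 255, 217, 190, 195, 190, 197, 193, 196, 195, 196, 193, 190, 202, 243, 255, 255, 255, 255, 255, 255, 206, 49, 38, 43, 46, 45, 44, 45, 61, 70, 72, 72, 76, 102, 120, 140, 170, 194, 195, 199, 204, 215, 222, 227]
[46, 41, 47, 44, 48, 45, 45, 47, 44, 44, 45, 42, 43, 47, 44, 43, 47, 42, 44, 39, 39, 43, 46, 42, 38, 45, 45, 41, 40, 36, 38, 32, 37, 35, 41, 30, 38, 43, 46, 55, 59, 59, 61, 64, 63, 65, 69, 65, 92, 200, 202, 203, 199, 213, 232, 255, 255, 255, 255, 255, 255, 255, 221, 187, 189, 192, 194, 197, 195, 193, 196, 191, 189, 213, 255, 255, 255, 255, 255, 255, 255, 166, 51, 31, 46, 49, 45, 42, 49, 59, 68, 72, 77, 115, 112, 115, 141, 171, 190, 191, 196, 194, 200, 208, 221]
```

```bash
python3 - <<'E'
from h import *; import pickle
w,o=pickle.load(open('w7.pkl','rb'));C=o['tool_pos']
for n,p,z in [('presser',(258,158.8),.082),('cartA',(258,173.5),.074),('cartB',(258,201.3),.074),('jaw?',(258,208.8),.082),('jaw2',(258,213.5),.082)]:
    q=onz(w,p,z);print(n,q.round(4),(R.from_euler('z',-9.9,degrees=True).apply(q-C)*1000).round(1))
g=w['color'].max(2).astype(int)
print('cart row187',g[187,220:232].tolist(),g[187,284:300].tolist());print('pr row150',g[150,218:234].tolist(),g[150,280:298].tolist())
print('jaw row 211',g[211,222:236].tolist(),g[211,284:296].tolist())
for r in (187,):
    pass
i=w['color'].astype(int)
for r in range(60,130,6): print(r,i.max(2)[r,205:245:2].tolist())
E
```

```text
presser [0.5864 0.221  0.082 ] [   1.5  -32.6 -102.4]
cartA [0.5837 0.2369 0.074 ] [   1.6  -16.5 -110.4]
cartB [0.5787 0.2653 0.074 ] [   1.6   12.3 -110.4]
jaw? [0.5778 0.2701 0.082 ] [   1.5   17.2 -102.4]
jaw2 [0.5769 0.275  0.082 ] [   1.4   22.2 -102.4]
cart row187 [164, 207, 207, 204, 201, 200, 201, 200, 206, 201, 205, 198] [255, 255, 255, 255, 255, 255, 255, 255, 255, 255, 198, 186, 192, 193, 190, 188]
pr row150 [182, 204, 206, 205, 204, 204, 200, 201, 200, 198, 200, 199, 200, 200, 197, 201] [41, 34, 43, 40, 32, 47, 101, 127, 129, 128, 124, 127, 127, 122, 122, 127, 125, 127]
jaw row 211 [125, 126, 121, 122, 122, 126, 123, 81, 77, 78, 80, 78, 81, 78] [73, 74, 66, 71, 105, 124, 128, 121, 125, 118, 125, 122]
60 [122, 124, 122, 120, 144, 200, 201, 197, 232, 247, 246, 246, 247, 247, 204, 134, 132, 130, 133, 133]
66 [121, 124, 122, 121, 143, 204, 196, 198, 225, 245, 245, 245, 246, 247, 217, 132, 129, 132, 131, 133]
72 [122, 125, 122, 120, 134, 197, 200, 196, 213, 246, 245, 244, 244, 246, 228, 134, 126, 134, 102, 46]
78 [124, 122, 123, 124, 120, 201, 200, 200, 207, 246, 245, 246, 210, 165, 166, 140, 131, 134, 105, 47]
84 [126, 120, 122, 124, 118, 196, 195, 198, 197, 242, 245, 248, 168, 168, 172, 139, 128, 132, 118, 36]
90 [123, 124, 122, 120, 118, 174, 204, 199, 196, 244, 210, 171, 171, 171, 171, 143, 127, 130, 128, 35]
96 [129, 121, 125, 120, 123, 166, 200, 199, 203, 245, 166, 171, 174, 172, 173, 147, 136, 132, 134, 35]
102 [120, 121, 124, 126, 122, 152, 200, 199, 58, 62, 62, 33, 37, 34, 38, 38, 36, 55, 32, 43]
108 [122, 124, 123, 122, 125, 126, 202, 196, 173, 158, 159, 149, 145, 167, 166, 164, 224, 189, 142, 46]
114 [122, 125, 123, 125, 127, 120, 205, 165, 166, 167, 170, 164, 142, 149, 165, 233, 220, 189, 148, 40]
120 [123, 126, 124, 123, 120, 121, 196, 173, 161, 168, 169, 159, 141, 183, 242, 234, 223, 170, 146, 47]
126 [130, 125, 119, 126, 123, 124, 180, 204, 159, 160, 165, 159, 77, 40, 41, 34, 43, 44, 33, 47]
```

```bash
python3 - <<'E'
from h import *
w=snap('wrist','w8.png');o=ctrl.get_obs();C=o['tool_pos'];print(C,o['orientation'])
i=w['color'].astype(int);g=i.min(2)
def edges(r,lo,hi,t,above):
    m=(g[r,lo:hi]>t)==above; k=np.flatnonzero(m); return lo+k[0],lo+k[-1]
for r in (180,187,194): print('cart',r,edges(r,205,310,228,True))
print(g[164,215:300].tolist());print(g[205,215:300].tolist())
D=R.from_euler('z',-9.9,degrees=True)
f=lambda p,z:(D.apply(onz(w,p,z)-C)*1000).round(1)
for col in (258,): print(g[150:216,col].tolist())
for r in (180,187,194):
    a,b=edges(r,205,310,228,True);print(f((a-.5,r),.074),f((b+.5,r),.074))
E
```

```text
[0.57786229 0.25211695 0.1816947 ] [-1.79770720e+02  1.33575006e-01 -8.00904123e+01]
cart 180 (np.int64(232), np.int64(292))
cart 187 (np.int64(233), np.int64(292))
cart 194 (np.int64(233), np.int64(292))
[96, 104, 170, 200, 200, 201, 200, 204, 196, 199, 202, 199, 198, 199, 201, 197, 198, 198, 201, 206, 159, 62, 47, 61, 76, 70, 71, 72, 69, 67, 69, 68, 74, 65, 61, 66, 64, 66, 61, 60, 63, 62, 60, 60, 57, 60, 58, 61, 56, 55, 59, 56, 56, 58, 59, 52, 52, 55, 60, 62, 58, 57, 53, 58, 57, 50, 62, 56, 60, 62, 57, 55, 48, 46, 96, 123, 120, 119, 116, 122, 161, 191, 193, 192, 189]
[93, 99, 97, 97, 96, 94, 97, 98, 97, 97, 98, 94, 99, 99, 77, 59, 67, 63, 64, 66, 62, 60, 64, 68, 57, 40, 37, 44, 43, 38, 39, 39, 35, 40, 37, 40, 42, 40, 45, 40, 43, 37, 40, 43, 42, 40, 37, 43, 40, 38, 38, 41, 40, 44, 41, 46, 36, 42, 37, 45, 44, 45, 38, 42, 41, 40, 40, 42, 44, 41, 58, 90, 97, 97, 96, 100, 99, 99, 98, 102, 96, 101, 93, 101, 99]
[36, 28, 31, 37, 32, 37, 36, 37, 32, 43, 53, 58, 57, 55, 60, 64, 73, 74, 63, 104, 185, 190, 187, 188, 201, 229, 253, 255, 255, 255, 255, 253, 208, 185, 186, 188, 191, 190, 193, 194, 190, 189, 195, 190, 188, 191, 230, 255, 255, 255, 255, 255, 227, 81, 42, 43, 45, 44, 43, 39, 44, 68, 68, 68, 67, 89]
[  26.9  -10.6 -107.7] [ -32.1  -10.8 -107.7]
[  26.2   -3.5 -107.7] [ -32.4   -3.7 -107.7]
[  26.4    3.8 -107.7] [ -32.6    3.5 -107.7]
```

```bash
cat >> h.py <<'E'
def got(p,yaw,tilt):
    o=ctrl.get_obs();Rt=R.from_euler('xyz',o['orientation'],degrees=True);Rg=R.from_euler('xyz',[180,0,yaw],degrees=True)*R.from_euler('y',tilt,degrees=True)
    print('t',round(o['clock'],2),'pos',o['tool_pos'].round(4),'shift',(Rt.inv().apply(np.array(p)-o['tool_pos'])*1000).round(1).tolist(),'turn',(Rt.inv()*Rg).as_rotvec(degrees=True).round(2).tolist(),'F',o['force'].round(1))
E
python3 -c "
from h import *
got([.6026,.1039,.181],-80.1,-15)"
```

```text
t 14.83 pos [0.5779 0.2521 0.1817] shift [150.3, 1.1, 0.3] turn [-0.23, -14.87, 0.04] F [-0.9 -0.1 -1. ]
```

>>> {"fn": "move_arm", "kwargs": {
  "motion": [
    [[15,0,0],[0,0,0],0.3],
    [[40,0,0],[0,-3,0],0.6],
    [[75,1,0],[0,-6,0],1],
    [[110,1,0],[0,-10,0],1],
    [[138,1,0],[0,-13,0],1],
    [[150,1,0],[0,-15,0],1],
    [[150,1,0],[0,-15,0],1],
    [[150,1,0],[0,-15,0],1],
    [[150,1,0],[0,-15,0],1]
  ]
}}

```text
clock: 15.58
tool_pos: [0.6013, 0.103, 0.1782]
orientation: [179.9, 15.0, -80.2]
force: [-0.3, 0.7, 0.4]
opening: 0.0242
gripper_force: 0.0
```

```bash
python3 -c "
from h import *
o=ctrl.get_obs();print(o['opening'])
got([.6026,.1039,.041],-80.1,-15)"
```

```text
0.024184066097916086
t 15.58 pos [0.6013 0.103  0.1782] shift [34.7, -1.8, 132.7] turn [0.1, -0.04, -0.08] F [-0.3  0.7  0.4]
```

>>> {"fn": "move_arm", "kwargs": {
  "motion": [
    [[5,-1,20],[0,0,0],1],
    [[12,-1.8,47],[0,0,0],1],
    [[20,-1.8,77],[0,0,0],1],
    [[28,-1.8,107],[0,0,0],1],
    [[33,-1.8,126],[0,0,0],1],
    [[34.7,-1.8,132.7],[0,0,0],1],
    [[34.7,-1.8,132.7],[0,0,0],1],
    [[34.7,-1.8,132.7],[0,0,0],1],
    [[34.7,-1.8,132.7],[0,0,0],1]
  ]
}}

```text
clock: 16.33
tool_pos: [0.6044, 0.1053, 0.0438]
orientation: [-179.9, 15.0, -80.0]
force: [-0.1, 0.9, -1.2]
opening: 0.0005
gripper_force: 0.0
```

```bash
python3 -c "
from h import *
o=ctrl.get_obs();print(o['opening'],o['tool_pos'],o['force'])
s=R.from_euler('xyz',o['orientation'],degrees=True)
print((s.inv().apply([-.0172*1,.0985,0])/.1).round(3))
w=snap('wrist','w9.png');i=w['color'].astype(int).max(2);print(i[100:260,258].tolist())"
```

```text
0.00045696522951725604 [0.60437002 0.10528491 0.04384649] [-0.12553854  0.91296458 -1.16583625]
[-0.966 -0.001  0.259]
[92, 93, 92, 90, 92, 94, 92, 94, 91, 94, 89, 92, 91, 94, 98, 86, 92, 88, 89, 94, 89, 93, 91, 95, 90, 91, 93, 92, 90, 92, 93, 91, 94, 93, 91, 92, 91, 90, 94, 91, 89, 95, 91, 96, 88, 92, 92, 94, 90, 94, 93, 93, 94, 91, 96, 90, 92, 93, 93, 91, 89, 90, 91, 90, 90, 92, 92, 94, 92, 92, 89, 90, 90, 89, 95, 92, 93, 94, 92, 91, 93, 89, 95, 90, 96, 92, 92, 93, 95, 85, 97, 95, 93, 99, 137, 140, 139, 141, 147, 146, 142, 142, 142, 144, 141, 142, 97, 90, 93, 89, 91, 90, 88, 89, 93, 114, 128, 131, 131, 136, 139, 133, 104, 95, 99, 101, 99, 100, 96, 97, 98, 101, 99, 98, 101, 101, 96, 99, 94, 102, 98, 103, 100, 98, 97, 100, 99, 102, 100, 98, 72, 57, 54, 56, 55, 51, 48, 67, 110, 113]
```

>>> {"fn": "move_arm", "kwargs": {
  "motion": [
    [[-4,0,3],[0,0,0],1],
    [[-8,0,5],[0,0,0],1],
    [[-11,0,6.2],[0,0,0],1],
    [[-12.7,0,6.5],[0,0,0],1],
    [[-12.7,0,6.5],[0,0,0],1],
    [[-12.7,0,6.5],[0,0,0],1]
  ]
}}

```text
clock: 16.88
tool_pos: [0.601, 0.1185, 0.0394]
orientation: [-180.0, 15.0, -80.1]
force: [0.4, 0.7, -0.4]
opening: 0.0004
gripper_force: 0.0
```

>>> {"fn": "move_arm", "kwargs": {
  "motion": [
    [[-1,0,0.26],[0,0,0],1],
    [[-2,0,0.5],[0,0,0],1],
    [[-3,0,0.8],[0,0,0],1],
    [[-4,0,1],[0,0,0],1],
    [[-5,0,1.3],[0,0,0],1],
    [[-5,0,1.3],[0,0,0],1]
  ]
}}

```text
clock: 17.38
tool_pos: [0.6001, 0.1232, 0.0393]
orientation: [180.0, 15.0, -80.1]
force: [0.4, -0.6, 0.3]
opening: 0.0002
gripper_force: 0.9
```

>>> {"fn": "move_arm", "kwargs": {
  "motion": [
    [[-0.7,0,0.2],[0,0,0],1],
    [[-1.4,0,0.4],[0,0,0],1],
    [[-2.1,0,0.55],[0,0,0],1],
    [[-2.9,0,0.8],[0,0,0],1],
    [[-2.9,0,0.8],[0,0,0],1]
  ]
}}

```text
clock: 17.8
tool_pos: [0.5997, 0.1255, 0.0393]
orientation: [180.0, 14.9, -80.1]
force: [0.7, -5.2, 0.6]
opening: 0.0005
gripper_force: 2.7
```

>>> {"fn": "move_arm", "kwargs": {
  "motion": [
    [[-0.7,0,0.2],[0,0,0],1],
    [[-1.4,0,0.4],[0,0,0],1],
    [[-2.1,0,0.55],[0,0,0],1],
    [[-2.9,0,0.8],[0,0,0],1],
    [[-2.9,0,0.8],[0,0,0],1]
  ]
}}

```text
clock: 18.22
tool_pos: [0.5992, 0.1284, 0.0393]
orientation: [180.0, 14.9, -80.1]
force: [1.1, -5.6, 0.2]
opening: 0.0003
gripper_force: 2.7
```

>>> {"fn": "move_arm", "kwargs": {
  "motion": [
    [[-0.7,0,0.2],[0,0,0],1],
    [[-1.4,0,0.4],[0,0,0],1],
    [[-2.1,0,0.55],[0,0,0],1],
    [[-2.9,0,0.8],[0,0,0],1],
    [[-2.9,0,0.8],[0,0,0],1]
  ]
}}

```text
clock: 18.63
tool_pos: [0.5986, 0.1312, 0.0393]
orientation: [180.0, 14.9, -80.1]
force: [-0.3, -6.6, 1.4]
opening: 0.0004
gripper_force: 3.1
```

>>> {"fn": "move_arm", "kwargs": {
  "motion": [
    [[-0.7,0,0.2],[0,0,0],1],
    [[-1.4,0,0.4],[0,0,0],1],
    [[-2.1,0,0.55],[0,0,0],1],
    [[-2.1,0,0.55],[0,0,0],1]
  ]
}}

```text
clock: 18.97
tool_pos: [0.5982, 0.1333, 0.0393]
orientation: [180.0, 14.9, -80.1]
force: [0.9, -5.8, 0.5]
opening: 0.0006
gripper_force: 3.2
```

>>> {"fn": "move_arm", "kwargs": {
  "motion": [
    [[-0.5,0,0.13],[0,0,0],1],
    [[-1,0,0.26],[0,0,0],1],
    [[-1.5,0,0.4],[0,0,0],1],
    [[-1.5,0,0.4],[0,0,0],1]
  ]
}}

```text
clock: 19.3
tool_pos: [0.5981, 0.1342, 0.0393]
orientation: [180.0, 14.9, -80.1]
force: [0.7, -8.4, 2.2]
opening: 0.0006
gripper_force: 4.6
```

>>> {"fn": "move_arm", "kwargs": {
  "motion": [
    [[-0.5,0,0.13],[0,0,0],1],
    [[-1,0,0.26],[0,0,0],1],
    [[-1,0,0.26],[0,0,0],1]
  ]
}}

```text
clock: 19.55
tool_pos: [0.598, 0.1345, 0.0393]
orientation: [180.0, 14.8, -80.1]
force: [1.3, -11.9, 1.8]
opening: 0.0004
gripper_force: 6.0
```

>>> {"fn": "move_arm", "kwargs": {
  "motion": [
    [[-0.5,0,0.13],[0,0,0],1],
    [[-1,0,0.26],[0,0,0],1],
    [[-1,0,0.26],[0,0,0],1]
  ]
}}

```text
clock: 19.8
tool_pos: [0.598, 0.1349, 0.0393]
orientation: [180.0, 14.8, -80.1]
force: [1.6, -14.6, 2.0]
opening: 0.0006
gripper_force: 7.5
```

>>> {"fn": "move_arm", "kwargs": {
  "motion": [
    [[-0.5,0,0.13],[0,0,0],1],
    [[-1,0,0.26],[0,0,0],1],
    [[-1,0,0.26],[0,0,0],1]
  ]
}}

```text
clock: 20.05
tool_pos: [0.5979, 0.1352, 0.0393]
orientation: [180.0, 14.7, -80.1]
force: [2.9, -17.5, 2.5]
opening: 0.0005
gripper_force: 9.0
```

>>> {"fn": "move_arm", "kwargs": {
  "motion": [
    [[2,0,-0.5],[0,0,0],1],
    [[6,0,-1.5],[0,0,0],1],
    [[16,0,-4],[0,0,0],1],
    [[30,0,-15],[0,0,0],1],
    [[30,0,-45],[0,0,0],1],
    [[30,0,-85],[0,0,0],1],
    [[30,0,-120],[0,0,0],1],
    [[30,0,-130],[0,0,0],1],
    [[30,0,-130],[0,0,0],1],
    [[30,0,-130],[0,0,0],1]
  ]
}}

```text
clock: 20.88
tool_pos: [0.6085, 0.0772, 0.1579]
orientation: [-179.9, 15.0, -80.1]
force: [-1.1, -0.5, -0.3]
opening: 0.0001
gripper_force: 0.0
```

```bash
python3 -c "
from h import *
got([.588,.235,.20],-80.1,0)"
```

```text
t 20.88 pos [0.6085 0.0772 0.1579] shift [-164.4, -7.0, 0.6] turn [-0.11, 15.05, -0.01] F [-1.1 -0.5 -0.3]
```

```bash
python3 - <<'E'
from h import *; import pickle
w,o=pickle.load(open('w5.pkl','rb'))
c=lambda x,y:((x+.5)/1.5-.5,(y+.5)/1.5-.5)
for p,z in (((222,92),0.01),((113,38),.148),((150,45),.12)): print(onz(w,c(*p),z).round(3))
got([.588,.235,.20],-80.1,0)
D=R.from_euler('z',9.9,degrees=True)
tip=np.array([.6157,.1955,.113]);print('start',tip+D.apply([.035,0.001,0]))
got(np.array([0,0,.20])+[1,1,0]*(tip+D.apply([.035,.001,0])),-170.1,0)
E
```

```text
[0.728 0.19  0.01 ]
[0.728 0.184 0.148]
[0.725 0.18  0.12 ]
t 20.88 pos [0.6085 0.0772 0.1579] shift [-164.4, -7.0, 0.6] turn [-0.11, 15.05, -0.01] F [-1.1 -0.5 -0.3]
start [0.6500069  0.20250263 0.113     ]
t 20.88 pos [0.6085 0.0772 0.1579] shift [-123.2, -62.5, -10.4] turn [11.72, 11.9, 89.42] F [-1.1 -0.5 -0.3]
```

>>> {"fn": "move_arm", "kwargs": {
  "motion": [
    [[-11,0,-40],[1,1,7],1],
    [[-30,-12,-36],[2,2,14],1],
    [[-60,-28,-28],[3,3,20.5],1],
    [[-95,-45,-18],[4,4,27],1],
    [[-115,-58,-12],[5,5,34],1],
    [[-123,-62,-10],[6,6,41],1],
    [[-123,-62,-10],[7,7,47],1],
    [[-123,-62,-10],[8,8,54],1],
    [[-123,-62,-10],[9,9,61],1],
    [[-123,-62,-10],[10,10,68],1]
  ]
}}

```text
clock: 21.72
tool_pos: [0.6482, 0.2028, 0.1964]
orientation: [179.1, 2.8, -149.1]
force: [0.1, 0.5, -0.1]
opening: 0.0007
gripper_force: 0.0
```

```bash
python3 - <<'E'
from h import *
got([.650,.2025,.20],-170.1,0)
E
```

```text
t 21.72 pos [0.6482 0.2028 0.1964] shift [-1.6, -1.2, -3.5] turn [1.37, 2.6, 21.06] F [ 0.1  0.5 -0.1]
```

>>> {"fn": "move_arm", "kwargs": {
  "motion": [
    [[-1.6,-1.2,-3],[0.5,0.9,7],1],
    [[-1.6,-1.2,-3],[0.9,1.8,14],1],
    [[-1.6,-1.2,-3],[1.4,2.6,21.1],1],
    [[-1.6,-1.2,-3],[1.4,2.6,21.1],1],
    [[-1.6,-1.2,-3],[1.4,2.6,21.1],1],
    [[-1.6,-1.2,-3],[1.4,2.6,21.1],1]
  ]
}}

```text
clock: 22.22
tool_pos: [0.6507, 0.2022, 0.2005]
orientation: [179.9, 0.1, -169.6]
force: [0.3, 0.9, 0.1]
opening: 0.0002
gripper_force: 0.0
```

```bash
python3 - <<'E'
from h import *; import pickle
got([.650,.2025,.106],-170.1,0)
w=snap('wrist','w10.png');o=ctrl.get_obs();pickle.dump((w,o),open('w10.pkl','wb'))
C=o['tool_pos'];D=R.from_euler('z',-9.9,degrees=True)
for n,p in [('tip',[.6157,.1955,.113]),('rear',[.5949,.1484,.036])]:
    print(n,p,proj(w,p).round(1),D.apply(np.array(p)-C).round(4))
u=proj(w,[.6157,.1955,.113]).astype(int);i=w['color'].astype(int)
print(u);
for r in range(u[1]-24,u[1]+26,4): print(r,i.max(2)[r,u[0]-40:u[0]+40:2].tolist())
E
```

```text
t 22.22 pos [0.6507 0.2022 0.2005] shift [0.8, 0.4, 94.4] turn [0.05, 0.13, 0.5] F [0.3 0.9 0.1]
tip [0.6157, 0.1955, 0.113] [257.8 162.1] [-0.0357 -0.0005 -0.0878]
rear [0.5949, 0.1484, 0.036] [219.4 122. ] [-0.0643 -0.0433 -0.1648]
[257 162]
138 [132, 134, 61, 44, 38, 45, 49, 50, 51, 52, 49, 63, 56, 61, 57, 62, 68, 53, 44, 47, 51, 48, 61, 60, 60, 61, 67, 59, 67, 47, 41, 42, 45, 41, 44, 41, 45, 46, 41, 43]
142 [126, 129, 137, 125, 120, 125, 122, 120, 120, 127, 123, 120, 118, 124, 127, 54, 40, 53, 129, 120, 122, 124, 126, 126, 124, 129, 71, 40, 56, 199, 198, 191, 199, 196, 195, 197, 194, 199, 88, 35]
146 [151, 151, 153, 151, 153, 153, 156, 153, 155, 156, 156, 159, 159, 156, 135, 54, 62, 77, 216, 208, 213, 212, 214, 211, 204, 168, 77, 43, 74, 82, 159, 165, 204, 205, 202, 205, 206, 203, 205, 196]
150 [250, 249, 250, 249, 248, 255, 171, 175, 175, 174, 174, 175, 177, 174, 151, 40, 44, 68, 213, 208, 252, 253, 252, 250, 249, 253, 149, 40, 68, 129, 255, 251, 252, 203, 206, 205, 205, 203, 207, 210]
154 [248, 248, 247, 247, 246, 249, 247, 247, 174, 180, 168, 170, 175, 175, 145, 40, 39, 78, 17
[... 1037 characters left out ...]
 129, 129, 132, 134, 133, 129, 131, 125, 128, 128, 130, 129, 131, 131, 131, 132, 129]
178 [130, 131, 131, 129, 126, 130, 134, 131, 123, 131, 129, 130, 134, 131, 131, 131, 130, 131, 133, 134, 129, 132, 130, 133, 129, 131, 130, 133, 134, 130, 126, 131, 134, 131, 130, 131, 132, 132, 129, 130]
182 [134, 129, 126, 131, 131, 133, 131, 129, 131, 131, 127, 133, 134, 134, 128, 133, 131, 129, 131, 135, 130, 132, 135, 132, 133, 132, 132, 134, 129, 133, 133, 129, 131, 133, 131, 131, 133, 128, 131, 129]
186 [133, 133, 129, 132, 131, 130, 131, 129, 134, 134, 130, 129, 132, 131, 127, 128, 131, 131, 129, 130, 128, 132, 133, 129, 129, 130, 131, 131, 129, 129, 132, 131, 131, 130, 133, 127, 131, 128, 126, 130]
```

>>> {"fn": "move_arm", "kwargs": {
  "motion": [
    [[0,2,25],[0,0,0.4],1],
    [[0,2,55],[0,0,0.4],1],
    [[0,2,78],[0,0,0.4],1],
    [[0,2,86.5],[0,0,0.4],1],
    [[0,2,86.5],[0,0,0.4],1],
    [[0,2,86.5],[0,0,0.4],1],
    [[0,2,86.5],[0,0,0.4],1]
  ]
}}

```text
clock: 22.85
tool_pos: [0.6521, 0.2047, 0.117]
orientation: [179.9, 0.3, -170.2]
force: [0.2, 0.1, 0.9]
opening: 0.0003
gripper_force: 0.0
```

>>> {"fn": "move_arm", "kwargs": {
  "motion": [
    [[5,0,0],[0,0,0],1],
    [[10,0,0],[0,0,0],1],
    [[14,0,0],[0,0,0],1],
    [[17,0,0],[0,0,0],1],
    [[20,0,0],[0,0,0],1],
    [[23,0,0],[0,0,0],1],
    [[26,0,0],[0,0,0],1],
    [[26,0,0],[0,0,0],1]
  ]
}}

```text
clock: 23.52
tool_pos: [0.6249, 0.1998, 0.1151]
orientation: [179.9, 0.2, -170.2]
force: [-0.2, -0.2, -0.2]
opening: 0.0003
gripper_force: 0.0
```

>>> {"fn": "move_arm", "kwargs": {
  "motion": [
    [[2,0,0],[0,0,0],1],
    [[4,0,0],[0,0,0],1],
    [[6,0,0],[0,0,0],1],
    [[6,0,0],[0,0,0],1]
  ]
}}

```text
clock: 23.85
tool_pos: [0.6192, 0.1988, 0.1149]
orientation: [179.9, 0.2, -170.2]
force: [0.9, -0.4, -0.4]
opening: 0.0005
gripper_force: 0.2
```

```bash
python3 - <<'E'
from h import *; import pickle
w=snap('wrist','w11.png');o=ctrl.get_obs();C=o['tool_pos'];print(C,o['force'])
D=R.from_euler('z',9.9,degrees=True)
# where would an upright lever tip / flat lever tip appear
for p in ([.6177,.198,.113],[.6177,.198,.047]): print(p,proj(w,p).round(1))
i=w['color'].astype(int).max(2)
print(i.shape)
for r in range(110,250,7): print(r,i[r,200:320:4].tolist())
E
```

```text
[0.61921523 0.19880399 0.11492898] [ 0.28496845 -0.09540362  0.73843659]
[0.6177, 0.198, 0.113] [257.  248.2]
[0.6177, 0.198, 0.047] [257.4 207.3]
(384, 512)
110 [206, 203, 207, 209, 206, 189, 132, 184, 210, 212, 211, 132, 133, 134, 133, 129, 131, 132, 134, 135, 135, 133, 187, 214, 211, 210, 208, 211, 212, 213]
117 [202, 204, 208, 209, 205, 128, 131, 133, 131, 131, 134, 133, 134, 130, 133, 132, 130, 130, 130, 132, 131, 132, 133, 129, 133, 129, 132, 129, 130, 213]
124 [129, 134, 163, 128, 134, 131, 130, 129, 131, 129, 130, 130, 131, 129, 128, 130, 126, 131, 131, 133, 127, 129, 132, 132, 135, 133, 132, 131, 128, 131]
131 [251, 249, 250, 250, 249, 251, 250, 251, 175, 183, 183, 184, 181, 186, 182, 188, 183, 184, 184, 187, 187, 187, 135, 132, 132, 133, 130, 135, 182, 208]
138 [132, 133, 135, 92, 94, 93, 79, 80, 78, 70, 66, 63, 65, 55, 51, 59, 56, 44, 45, 47, 43, 43, 35, 40, 56, 40, 36, 48, 42, 58]
145 [134, 47, 47, 44, 60, 66, 61, 62, 60, 65, 66, 68, 66, 48, 46, 45, 43, 47, 48, 47, 44, 49, 42, 55, 50, 51, 44, 41, 47, 45]
152 [131, 49, 48, 46, 47, 67, 64, 60, 65, 63, 58, 59, 61, 45, 51, 46
[... 1148 characters left out ...]
3, 141, 144, 134, 137, 136, 135, 132, 136, 42, 114, 179, 186, 183, 186, 183, 179, 45, 70, 128, 129, 128, 129, 128, 131, 129, 129, 133, 138]
222 [135, 130, 132, 134, 134, 134, 132, 131, 131, 170, 131, 131, 173, 169, 173, 167, 167, 170, 129, 141, 169, 151, 132, 136, 132, 134, 133, 131, 132, 130]
229 [135, 136, 134, 139, 134, 137, 137, 138, 222, 223, 225, 224, 220, 141, 49, 50, 58, 213, 221, 226, 221, 223, 140, 139, 140, 135, 136, 134, 133, 134]
236 [58, 60, 64, 63, 65, 62, 64, 57, 57, 60, 62, 57, 184, 99, 49, 54, 50, 212, 65, 62, 59, 61, 62, 61, 63, 62, 61, 62, 63, 61]
243 [59, 66, 59, 68, 62, 62, 58, 60, 67, 63, 65, 55, 180, 64, 50, 56, 49, 218, 58, 57, 60, 59, 60, 56, 60, 59, 63, 60, 62, 64]
```

>>> {"fn": "move_arm", "kwargs": {
  "motion": [
    [[2,0,0],[0,0,0],1],
    [[4,0,0],[0,0,0],1],
    [[6,0,0],[0,0,0],1],
    [[8,0,0],[0,0,0],1]
  ]
}}

```text
clock: 24.23
tool_pos: [0.6115, 0.1975, 0.115]
orientation: [179.9, 0.2, -170.2]
force: [1.0, 0.4, -0.0]
opening: 0.0005
gripper_force: 0.5
```

```bash
python3 - <<'E'
from h import *
w=snap('wrist','w12.png');o=ctrl.get_obs();C=o['tool_pos'];print(C,o['force'])
D=R.from_euler('z',9.9,degrees=True)
F=C+D.apply([-.0095,0,-.019])
print('finger corner',F,proj(w,F).round(1),'pivot',proj(w,[.6177,.198,.047]),'tip up',proj(w,[.6177,.198,.113]))
i=w['color'].astype(int).max(2)
for r in range(186,262,3): print(r,i[r,236:284:3].tolist())
E
```

```text
[0.61109781 0.19737246 0.11498674] [ 0.22702653 -0.6049614  -1.17128166]
finger corner [0.60173927 0.19573913 0.09598674] [257.9 223.3] pivot [257.4005804  215.88479701] tip up [257.07207197 259.45186329]
186 [62, 60, 66, 61, 63, 43, 48, 43, 44, 45, 45, 48, 41, 50, 50, 47]
189 [57, 63, 59, 62, 55, 61, 63, 51, 44, 43, 40, 45, 47, 47, 44, 44]
192 [60, 61, 60, 60, 58, 63, 65, 65, 70, 45, 42, 45, 45, 41, 46, 50]
195 [41, 57, 54, 56, 41, 47, 65, 63, 66, 61, 65, 61, 58, 41, 47, 45]
198 [30, 45, 40, 49, 42, 40, 35, 40, 37, 44, 42, 54, 58, 58, 63, 59]
201 [165, 165, 42, 34, 168, 161, 165, 168, 165, 167, 166, 107, 42, 54, 171, 168]
204 [161, 136, 39, 40, 162, 156, 153, 161, 159, 157, 160, 104, 37, 39, 169, 165]
207 [163, 73, 40, 28, 169, 164, 173, 177, 166, 162, 171, 134, 39, 41, 172, 162]
210 [181, 53, 45, 84, 176, 175, 176, 176, 171, 172, 177, 162, 40, 47, 242, 250]
213 [182, 43, 43, 170, 177, 184, 184, 182, 182, 183, 183, 176, 40, 72, 195, 250]
216 [179, 41, 41, 170, 191, 185, 190, 189, 188, 186, 189, 178, 44, 68, 192, 250]
219 [255, 57, 48, 70, 177, 179, 175, 177, 177, 178, 172, 211, 45, 
[... 360 characters left out ...]
 50, 50, 52, 49, 207, 219, 64, 66, 69, 67]
237 [62, 60, 60, 62, 180, 215, 48, 49, 54, 49, 213, 169, 60, 62, 64, 62]
240 [60, 64, 61, 60, 180, 215, 44, 54, 51, 56, 219, 178, 64, 62, 61, 61]
243 [62, 59, 62, 61, 181, 178, 57, 56, 52, 52, 179, 175, 59, 62, 64, 60]
246 [57, 57, 64, 54, 175, 138, 57, 52, 60, 50, 148, 179, 59, 65, 63, 65]
249 [61, 63, 59, 63, 188, 134, 55, 56, 58, 53, 142, 190, 59, 59, 63, 54]
252 [59, 59, 60, 57, 194, 98, 54, 53, 56, 50, 105, 195, 60, 62, 59, 61]
255 [71, 63, 69, 74, 190, 71, 53, 54, 52, 54, 78, 200, 61, 59, 64, 59]
258 [85, 81, 86, 87, 228, 98, 99, 100, 98, 99, 100, 200, 71, 84, 82, 78]
261 [85, 84, 82, 83, 255, 106, 104, 103, 101, 102, 103, 200, 73, 87, 81, 85]
```

```bash
python3 - <<'E'
from h import *
w=snap('wrist','w13.png');D=R.from_euler('z',9.9,degrees=True);P=np.array([.6177,.198,.047])
for th in range(0,91,10):
    a=np.radians(th);q=P+D.apply([-.066*np.sin(a),0,.066*np.cos(a)]);q2=q+D.apply([.004*np.cos(a),0,.004*np.sin(a)]);print(th,proj(w,q).round(1),proj(w,q2).round(1))
for y in(-.008,.008):
    for x in (-.0,-.018): print(proj(w,P+D.apply([x,y,.06])).round(1))
E
```

```text
0 [257.1 260. ] [257.1 265.6]
10 [257.  242.4] [257.1 248.8]
20 [257.  223.3] [257. 230.]
30 [256.9 203.9] [256.9 210.5]
40 [256.9 185.6] [256.9 191.6]
50 [256.9 169.4] [256.9 174.6]
60 [257.  156.3] [256.9 160.3]
70 [257.  146.5] [257.  149.3]
80 [257. 140.] [257.  141.7]
90 [257.1 136.8] [257.1 137.4]
[244.4 254.7]
[243.8 228.8]
[269.9 254.6]
[270.2 228.7]
```

>>> {"fn": "move_arm", "kwargs": {
  "motion": [
    [[4.2,0,3],[0,0,0],1],
    [[8,0,6.5],[0,0,0],1],
    [[11.5,0,9.6],[0,0,0],1],
    [[15,0,12.3],[0,0,0],1],
    [[18,0,15],[0,0,0],1],
    [[21,0,18.2],[0,0,0],1],
    [[23.3,0,21.5],[0,0,0],1],
    [[25.5,0,25],[0,0,0],1],
    [[27.4,0,28.8],[0,0,0],1],
    [[27.4,0,28.8],[0,0,0],1]
  ]
}}

```text
clock: 25.17
tool_pos: [0.5853, 0.193, 0.0864]
orientation: [179.9, 0.3, -170.2]
force: [2.6, -0.5, 2.9]
opening: 0.0004
gripper_force: 2.2
```

>>> {"fn": "move_arm", "kwargs": {
  "motion": [
    [[1.6,0,4],[0,0,0],1],
    [[3,0,8],[0,0,0],1],
    [[3.7,0,11],[0,0,0],1],
    [[4,0,13],[0,0,0],1],
    [[4,0,13],[0,0,0],1]
  ]
}}

```text
clock: 25.58
tool_pos: [0.5818, 0.1924, 0.0738]
orientation: [179.9, 0.3, -170.2]
force: [3.0, -2.0, 5.2]
opening: 0.0006
gripper_force: 2.9
```

>>> {"fn": "move_arm", "kwargs": {
  "motion": [
    [[0,0,1.5],[0,0,0],1],
    [[0,0,3],[0,0,0],1],
    [[0,0,4],[0,0,0],1],
    [[0,0,4],[0,0,0],1]
  ]
}}

```text
clock: 25.92
tool_pos: [0.5814, 0.1922, 0.0701]
orientation: [180.0, 0.3, -170.2]
force: [1.7, -2.3, 9.1]
opening: 0.0004
gripper_force: 4.8
```

>>> {"fn": "move_arm", "kwargs": {
  "motion": [
    [[0,0,1],[0,0,0],1],
    [[0,0,2],[0,0,0],1],
    [[0,0,2],[0,0,0],1]
  ]
}}

```text
clock: 26.17
tool_pos: [0.5816, 0.1922, 0.0689]
orientation: [180.0, 0.3, -170.2]
force: [-0.6, -2.5, 15.2]
opening: 0.0006
gripper_force: 7.5
```

>>> {"fn": "move_arm", "kwargs": {
  "motion": [
    [[0,0,1],[0,0,0],1],
    [[0,0,2],[0,0,0],1],
    [[0,0,2],[0,0,0],1]
  ]
}}

```text
clock: 26.42
tool_pos: [0.5817, 0.1922, 0.0684]
orientation: [180.0, 0.4, -170.2]
force: [-5.5, -4.1, 27.5]
opening: 0.0004
gripper_force: 13.9
```

>>> {"fn": "move_arm", "kwargs": {
  "motion": [
    [[0,0,0.7],[0,0,0],1],
    [[0,0,1.2],[0,0,0],1],
    [[0,0,1.2],[0,0,0],1]
  ]
}}

```text
clock: 26.67
tool_pos: [0.5817, 0.1921, 0.0681]
orientation: [180.0, 0.4, -170.2]
force: [-10.1, -4.4, 35.4]
opening: 0.0004
gripper_force: 17.9
```

>>> {"fn": "move_arm", "kwargs": {
  "motion": [
    [[0,0,-4],[0,0,0],1],
    [[0,0,-15],[0,0,0],1],
    [[0,0,-40],[0,0,0],1],
    [[0,0,-75],[0,0,0],1],
    [[0,0,-110],[0,0,0],1],
    [[0,0,-135],[0,0,0],1],
    [[0,0,-135],[0,0,0],1],
    [[0,0,-135],[0,0,0],1],
    [[0,0,-135],[0,0,0],1]
  ]
}}

```text
clock: 27.42
tool_pos: [0.5794, 0.1918, 0.198]
orientation: [179.9, 0.1, -170.3]
force: [-0.3, -0.8, -0.0]
opening: 0.0006
gripper_force: 0.0
```

```bash
python3 - <<'E'
from h import *
w=snap('wrist','w14.png');s=snap('scene','s14.png');D=R.from_euler('z',9.9,degrees=True);P=np.array([.6177,.198,.047])
print(ctrl.get_obs()['tool_pos'])
for th in (70,80,85,90):
    a=np.radians(th);print(th,[proj(w,P+D.apply([-.066*np.sin(a)+.004*np.cos(a),y,.066*np.cos(a)+.004*np.sin(a)])).round(1).tolist() for y in (-.008,.008)])
i=w['color'].astype(int).max(2);u=proj(w,P+D.apply([-.066,0,.051-.047])).astype(int);print('u',u)
for r in range(u[1]-24,u[1]+70,4): print(r,i[r,u[0]-28:u[0]+29:4].tolist())
# cart / presser / jaw along dock y, at top of cartridge
for n,p in [('cart c',[.5742,.2565,.074])]:
    q=proj(w,p).astype(int);print(n,q)
    for r in (q[1]-10,q[1],q[1]+10): print(r,i[r,q[0]-50:q[0]+50:1].tolist())
E
```

```text
[0.57945703 0.19163927 0.19725147]
70 [[249.6, 167.9], [265.5, 167.9]]
80 [[249.9, 162.1], [265.2, 162.1]]
85 [[250.0, 160.0], [265.1, 159.9]]
90 [[250.2, 158.4], [265.0, 158.3]]
u [257 158]
134 [90, 89, 103, 81, 104, 89, 93, 96, 96, 108, 97, 104, 104, 110, 113]
138 [209, 206, 208, 206, 208, 212, 207, 208, 210, 209, 209, 211, 208, 209, 212]
142 [209, 156, 209, 210, 211, 126, 131, 130, 129, 131, 124, 128, 155, 209, 213]
146 [211, 132, 131, 131, 131, 131, 130, 133, 133, 134, 131, 132, 130, 133, 129]
150 [133, 130, 133, 133, 134, 132, 131, 130, 129, 133, 133, 133, 133, 133, 132]
154 [145, 145, 149, 151, 158, 157, 158, 160, 157, 162, 156, 163, 159, 131, 133]
158 [180, 182, 181, 181, 184, 185, 184, 181, 188, 184, 187, 187, 185, 132, 133]
162 [134, 133, 134, 129, 123, 120, 188, 201, 220, 99, 94, 91, 88, 84, 87]
166 [40, 41, 37, 45, 43, 38, 252, 250, 254, 52, 45, 42, 41, 41, 42]
170 [64, 65, 61, 43, 48, 45, 253, 249, 252, 58, 45, 44, 49, 51, 45]
174 [65, 59, 63, 68, 44, 38, 253, 250, 253, 55, 51, 47, 46, 44, 46]
178 [65, 65, 60, 46, 46, 46, 253, 249, 253, 59, 43, 48, 43, 48, 47]
182 [61, 64
[... 1559 characters left out ...]
04, 206, 207, 209, 205, 209, 207, 203, 206, 233, 255, 255, 240, 235, 208, 99, 41, 51, 70, 79, 80, 81, 91, 113, 141, 167, 192, 204, 206, 214, 218, 221, 228, 231, 234, 223, 127, 80, 83, 83, 86, 94, 95, 86, 84, 88, 88, 85, 89, 89, 88, 86]
204 [38, 79, 168, 167, 165, 166, 164, 165, 203, 210, 205, 208, 209, 202, 203, 208, 205, 207, 210, 202, 69, 31, 38, 40, 40, 50, 53, 63, 61, 65, 66, 70, 73, 70, 73, 169, 255, 255, 255, 255, 255, 255, 255, 255, 255, 255, 255, 255, 255, 255, 255, 255, 255, 255, 255, 255, 255, 247, 237, 231, 235, 223, 147, 58, 42, 67, 78, 77, 76, 74, 101, 134, 165, 191, 202, 208, 215, 218, 224, 228, 231, 237, 237, 140, 84, 80, 89, 90, 83, 88, 88, 91, 88, 85, 90, 88, 90, 89, 86, 87]
```

```bash
python3 -c "
from h import *
print(ctrl.close_job())"
```

```text
the job is handed in; nothing more can be done
None
```

The cartridge is in the dock, pressed snugly against the fixed jaw with about 17 N of push, and the lever is down against its stop. I handed the job in at about 27.5 s; the verdict wasn't shown, and I judged the final state from force readings and image numbers because my picture views were used up.

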